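Close the test fixture with its hook-in cover plate

ROBOT

A 6-joint arm with a two-finger parallel gripper is mounted at the origin on a cart in front of the work surface, level with it; the furniture and walls round the work are solid. World frame = base frame: x ahead of the robot, y to its left, z up, the work surface at z = 0. Lengths are in m, angles in rad, forces in N, time in s.
With the tool pointing down it reaches from about 0.35 to 0.975 m from the base axis. Payload 7.1 kg.
Tool frame: the origin (TCP) lies midway between the tips of the shut fingers; the grasp point (between the pads) lies 19 mm behind it (grip_depth is the distance from the TCP to the grasp point, in m); z points along the fingers, y is the direction in which the jaws open and shut (so a half turn about z gives the same grasp; the last joint's range is limited). The gripper opens to 88 mm and grips with 3 to 60 N. Pads are 20 mm wide; open, the fingers measure 115 mm over their backs; the gripper's body (75 mm by 178 mm) begins 61 mm behind the grasp point.
Start: joints at [1.194, 0.423, 1.63, -0, 1.089, -0.019], TCP at [0.219, 0.585, 0.223] pointing down, gripper open.
Joint ranges: [-3, 3], [-0.9, 2.11], [0.09, 2.58], [-1.31, 4.45], [0.11, 2.69], [-2.54, 2.54]. Speed limits (rad/s): [2.39, 2.39, 3.01, 3.14, 3.14, 3.14].

INTERFACE

Orientations are given as a rotation vector (axis times angle).
In Python, from workcell import * gives the robot as it stands.
- The arm moves only by the shell command python3 -m jog 'ROWS'. ROWS is a JSON object of lists of equal length, an entry for each row: "rotation": the turn, a rotation vector about the tool's x, y, z in degrees, a list of three; "offset": the shift along the tool's x, y, z in mm, a list of three; "fingers": the opening, from 0 (shut) to 1 (fully open). In form: {"rotation": [[ax, ay, az], ...], "offset": [[x, y, z], ...], "fingers": [fingers, ...]}. A call has 1 to 5 rows; each row shifts and turns the pose as measured when the row begins, along the tool's axes as they then stand; what a row does not reach is not made up. A row lasts 1/8 s, in which the tool goes at most 62.5 mm and 10.7 degrees, less where a joint would pass 70% of its speed; a pose out of reach is approached as far as the arm can. A call with a gripper value outside its range is refused whole. The fingers move at their own pace and stop on an object; the grip force is fixed at half the most. Time passes only in rows, so rows that do not move let the fingers close. It gives the time, the measured TCP pose, the force and the opening at its end, in the units of the state.
- sense(): the state, without advancing time (a new reading comes with each control period).
- get_image(name): name is "side" or "top"; returns the picture (384x512x3 uint8, red, green, blue); there is no depth.
- camera_info(name): a dict with "K" (3x3 intrinsics, pixels), "rvec" (rotation vector, rad) and "tvec" (3), from world to camera coordinates, as OpenCV has them. Camera axes: x right, y down, z forward; pixel columns grow to the right and rows downward; lengths in m; the calibration is good to about 2 mm. A picture is of the moment at which its call begins. camera_info takes no time and is no camera call.
- finish_job(): hands the job in, once; it reports no verdict.
The state is a dict: "t": time; "qpos": joint angles; "qvel": joint speeds; "joint_efforts": joint torques, N m; "eef_pos": TCP position; "orientation": TCP orientation; "force": force on the tool from outside, world axes, zero at the start; "torque": the same for the moment, N m; "opening": finger opening in m.
Only numpy, scipy, OpenCV 4.12 (cv2) and the standard library are available. Lean on these libraries where they do the work, as an engineer would, in place of code of your own. Each camera call takes 0.05 s, during which the arm holds its last target.

TASK

Clear the carton out of the aluminium fixture bed and stand it upright in the middle of the blue mat. Then fit the heavy steel cover plate to the bed: held tilted, rest its plain edge on the bed floor and tuck it under the hook rail (orange stripe away from the rail), then pivot the plate gently down about that edge, without letting it drop, until it lies flat in the bed. Leave the other things on the bench where they are.

Things in the scene. Friction and masses are not known exactly. Their poses are not given: they have to be found in the camera images.
- bed: Fixed bed 150 (x) x 128 (y) mm, origin centre of underside. Pocket 126 x 108, centred, floor at z 12. At its -x end (always roughly facing the robot) a dark hook rail over the full width, top at z 34: its roof overhangs the pocket 10, gap floor to roof 16. End stop (+x) and side guides rise 9 above the floor. The plate goes in only tilted: at 0.2 to 0.45 rad it passes roof and end stop.
- bed_heel (a point): The inner corner at the foot of the hook rail: on the pocket floor, against the rail's wall, middle of the width; axes as the bed's (x points from the rail into the pocket, z up).
- cover: Loose steel plate 120 (x) x 100 (y) x 8 mm, 0.5 to 0.85 kg, lying flat, handle up; origin centre of underside. Black bar handle over the middle: 70 long along y, 14 thick (x), 14 high, underside 22 and top 36 above the plate's top face, on two posts near its ends. Orange stripe along the +x edge; the plain -x edge goes under the hook rail.
- cover_toe (a point): Middle of the plate's plain edge, on the underside (60 mm from the plate's origin along its -x).
- cover_handle (a point): Centre of the handle bar, 37 mm above the plate's underside; axes as the plate's.
- carton: Closed white carton (green band on one side), 60 mm along its x, 75 mm along its y, 50 mm high, about 0.14 kg; origin at the centre of its underside. It starts upright on the floor of the bed.
- mat: Blue mat fixed on the bench, 110 mm along its x, 130 mm along its y, 3 mm thick; origin at the centre of its underside. It lies at one side of the bed, the cover plate at the other.
- reel: Bystander, loose, must stay where it is: white reel standing on its flat face, 52 mm across, 40 mm high; origin at the centre of its underside.
- jar: Bystander, loose, must stay where it is: black closed jar, 48 mm across, 70 mm high; origin at the centre of its underside.
- blue_pliers: Bystander, loose, must stay where it is: pliers with blue grips lying flat, 129 mm along x, 50 mm along y, 12 mm high; origin at the centre of its underside.
- strap_box: Bystander, loose, must stay where it is: small light-blue housing, 41 x 74 mm, 27 mm high; origin at the centre of its underside.
- tape: Bystander, loose, must stay where it is: roll of yellow tape lying flat, 60 mm across, 12 mm high; origin at the centre of its underside.
- red_cutters: Bystander, loose, must stay where it is: cutters with red grips lying flat, 129 mm along x, 50 mm along y, 12 mm high; origin at the centre of its underside.
- tray: Bystander, loose, must stay where it is: black parts tray, 93 x 128 mm, 22 mm high; origin at the centre of its underside.
- brush: Bystander, loose, easily toppled, must stay where it is: slim green and white brush standing upright on its round foot, 36 mm across, 156 mm high; it stands between the bed and the place at the right; origin at the centre of its underside.

How it is judged:
By the outcome, as a careful person would: the job done as asked, in the order asked, and still so for the second after the job is handed in, with the robot touching nothing.
It also fails if it takes over 64 s, if anything falls off the work surface, if the arm or the gripper's body presses on something with over 40 N, if the wrist force passes 120 N, or if a joint passes its speed limit or range.

## Working session

There is one attempt and no reset: what is moved stays moved. The work goes in short steps, Python scripts to look and compute and a shell command to move; the robot and the scene stay as the last step left them, time stands still between calls to the robot, and variables do not carry over. Pictures are saved under pics/ and viewed, and the job is handed in when it is done.

```bash
ls; mkdir -p pics; python3 - <<'E'
from workcell import *
import cv2
print(sense())
for n in ("side","top"):
    i=get_image(n); cv2.imwrite(f"pics/{n}0.png",cv2.resize(i[:,:,::-1],None,fx=1.5,fy=1.5,interpolation=cv2.INTER_CUBIC)); print(camera_info(n))
E
```

```text
pics
{'t': 0.0, 'qpos': array([ 1.19401895e+00,  4.23811876e-01,  1.63068329e+00, -3.99756816e-06,
        1.08856071e+00, -1.90233116e-02]), 'qvel': array([-0.00102331,  0.00115492, -0.00168175, -0.00093895, -0.00087059,
       -0.00059693]), 'joint_efforts': array([ 5.00021506e-04, -5.44618356e+01, -2.73668307e+01,  6.43070089e-02,
        2.27187574e-02, -1.35981468e-04]), 'eef_pos': array([0.21864869, 0.58492911, 0.2219224 ]), 'orientation': array([-5.58913144e-01, -3.09118581e+00,  2.25443954e-03]), 'force': array([1.41714303, 0.39473693, 0.07890034]), 'torque': array([ 0.04050411, -0.0285694 ,  0.01420203]), 'opening': 0.08760514017885992}
{'K': array([[385.90889492,   0.        , 258.04561962],
       [  0.        , 385.90889492, 194.81609876],
       [  0.        ,   0.        ,   1.        ]]), 'rvec': array([ 2.26781741, -0.81612709,  0.30431674]), 'tvec': array([-0.39698599,  0.31803059,  1.19405087])}
{'K': array([[382.59151089,   0.        , 253.46684854],
       [  0.        , 382.59151089, 191.91049553],
       [  0.        ,   0.        ,   1.        ]]), 'rvec': array([ 2.13321755, -2.11312717,  0.22348748]), 'tvec': array([0.0211018 , 0.53534214, 1.09358251])}
```

View pics/side0.png

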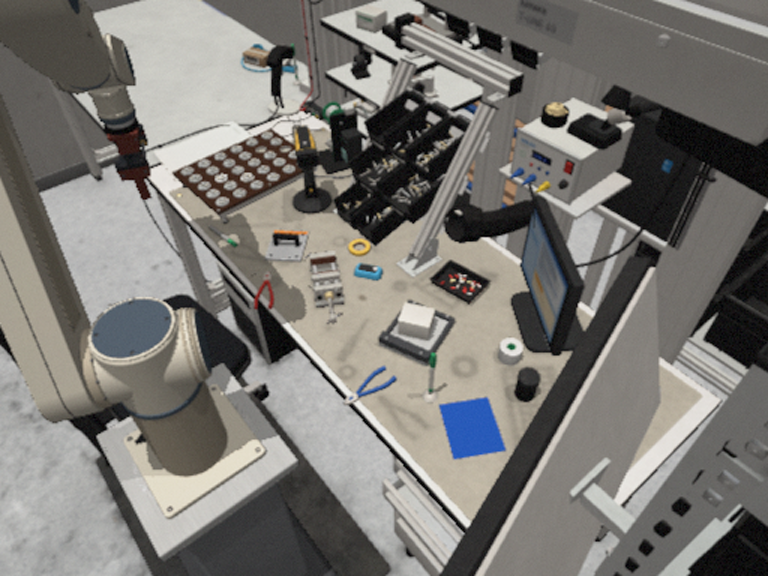

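View pics/top0.png

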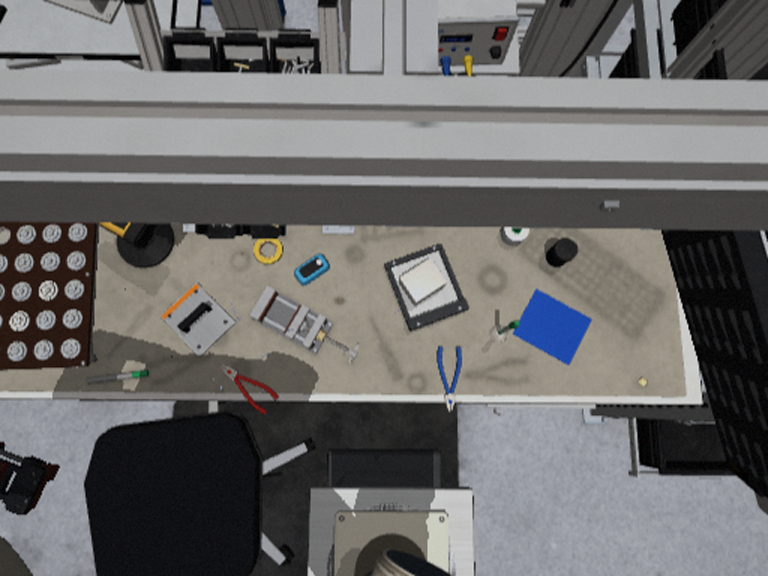

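The top view shows the bed at (427,287), the plate at (200,320) with its orange stripe toward the upper left, the mat at (552,327) and the brush at (500,328). A vise stands between the plate and the bed. I'll enlarge crops of each.

```bash
cat > h.py <<'E'
from workcell import *
import numpy as np, cv2
from scipy.spatial.transform import Rotation as R
def crop(n,u0,v0,w,h,s,name,im=None):
    i=get_image(n) if im is None else im
    c=cv2.resize(i[v0:v0+h,u0:u0+w,::-1],None,fx=s,fy=s,interpolation=cv2.INTER_CUBIC)
    for k in range(0,w,10): cv2.putText(c,str(u0+k),(k*s,8),0,.3,(0,0,255)); cv2.line(c,(k*s,10),(k*s,14),(0,0,255))
    for k in range(0,h,10): cv2.putText(c,str(v0+k),(0,k*s+4),0,.3,(0,0,255)); cv2.line(c,(20,k*s),(24,k*s),(0,0,255))
    cv2.imwrite(f"pics/{name}.png",c)
def cam(n):
    c=camera_info(n); return c['K'],R.from_rotvec(c['rvec']).as_matrix(),c['tvec'],c['rvec']
def up(n,u,v,z):
    K,Rm,t,_=cam(n); d=Rm.T@np.linalg.inv(K)@[u,v,1]; o=-Rm.T@t
    return o+d*(z-o[2])/d[2]
def pr(n,P):
    K,Rm,t,rv=cam(n); return cv2.projectPoints(np.atleast_2d(P).astype(float),rv,t,K,None)[0][:,0]
E
python3 - <<'E'
from h import *
i=get_image("top"); cv2.imwrite("pics/raw_top.png",i[:,:,::-1])
crop("top",240,150,90,80,8,"t_bed",i); crop("top",95,180,90,70,8,"t_plate",i); crop("top",310,180,100,70,8,"t_mat",i)
i=get_image("side"); cv2.imwrite("pics/raw_side.png",i[:,:,::-1])
crop("side",240,190,100,75,8,"s_bed",i);crop("side",165,140,80,60,8,"s_plate",i)
E
```

```text
(no output)
```

View pics/t_bed.png

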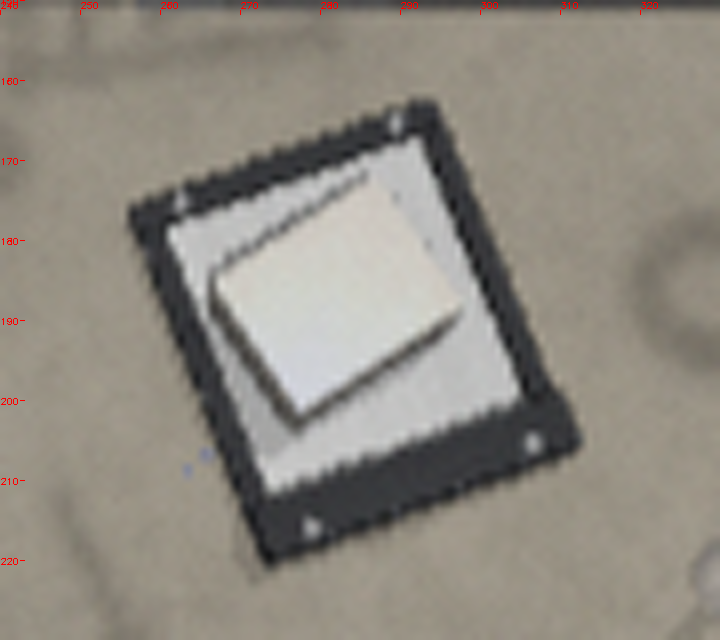

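View pics/t_plate.png

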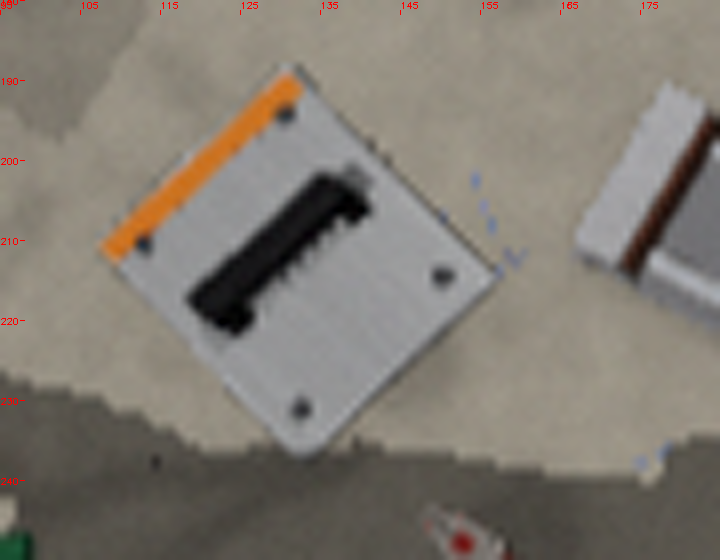

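View pics/t_mat.png

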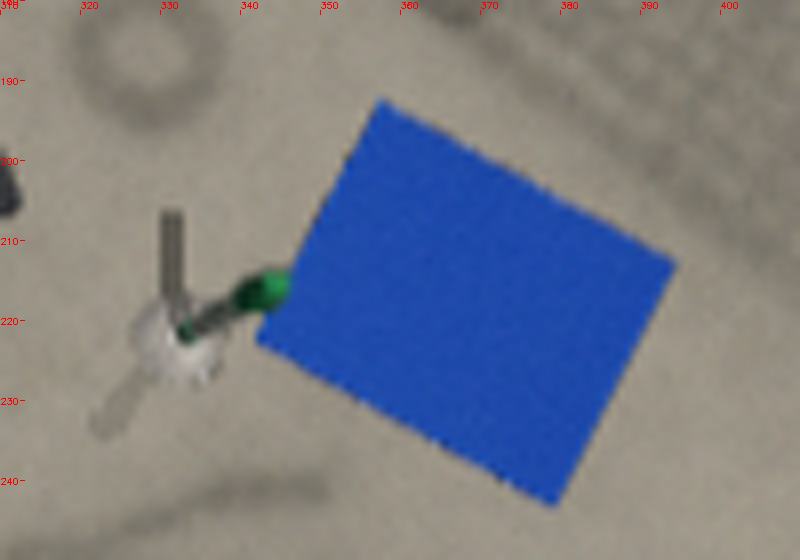

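View pics/s_bed.png

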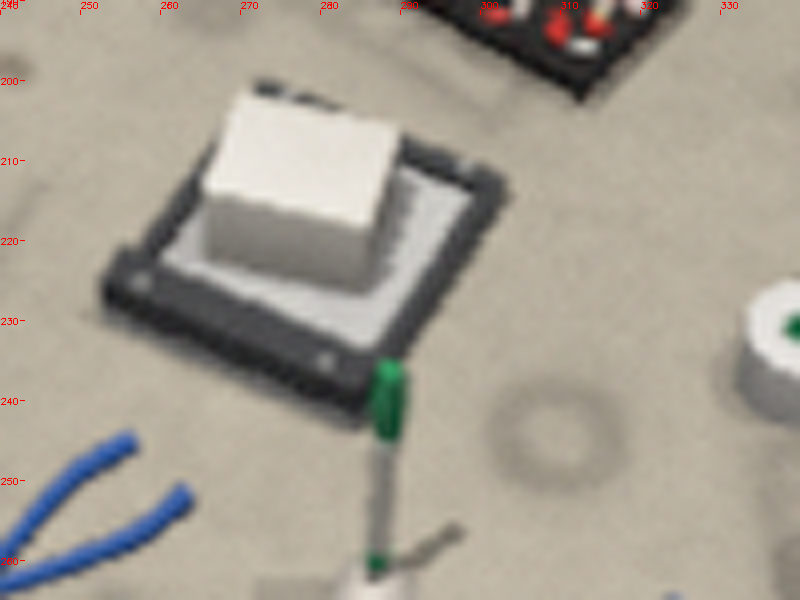

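View pics/s_plate.png

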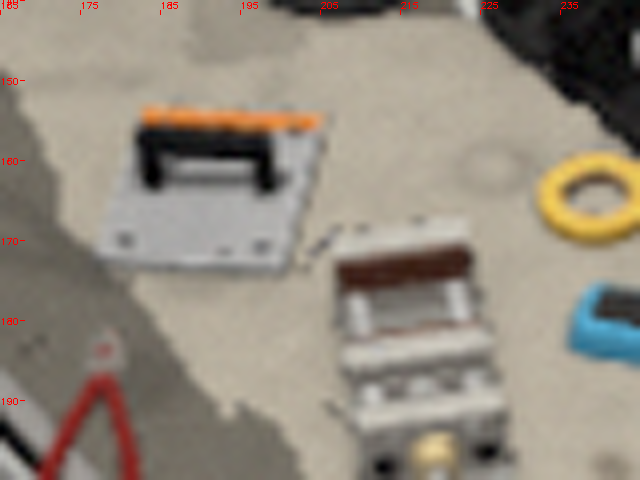

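```bash
cat > fit.py <<'E'
from h import *
from scipy.optimize import least_squares
def fit(model,obs,x0,z=0):
    model=np.array(model,float)/1000
    def P(p): 
        c,s=np.cos(p[2]),np.sin(p[2]); return np.c_[p[0]+c*model[:,0]-s*model[:,1],p[1]+s*model[:,0]+c*model[:,1],model[:,2]+z]
    def f(p):
        return np.concatenate([(pr(n,P(p)[[i]])[0]-uv) for n,i,uv in obs])
    r=least_squares(f,x0,loss='soft_l1'); print(np.round(r.x[:2]*1000,1),round(np.degrees(r.x[2]),2),'res',np.round(f(r.x).reshape(-1,2),1).tolist()); return r.x
E
python3 - <<'E'
from fit import *
T,S='top','side'
g=lambda u,v:up(T,u,v,0.02)[:2]
print(g(284,190),g(133,212),g(368,217))
print('bed');fit([[-75,64,34],[-75,-64,34],[75,-64,21],[75,64,21]],[(T,0,(273.5,220)),(T,1,(312.3,204.5)),(T,2,(293.5,162.5)),(T,3,(256.5,176)),(S,0,(253,226)),(S,2,(303,213)),(S,3,(272,200.5))],[*g(284,190),.2])
for nm,a,x in (('carA',.3,60),('carB',.3,75)):
  y=135-x
  print(nm);fit([[-x/2,y/2,62],[-x/2,-y/2,62],[x/2,-y/2,62],[x/2,y/2,62]],[(T,0,(277,203)),(T,1,(297.8,188)),(T,2,(286,171.8)),(T,3,(266.3,184.5)),(S,0,(266,213.5)),(S,1,(286,218.5)),(S,2,(290,205.5)),(S,3,(270,201.7))],[*g(284,190),a])
print('plate');fit([[-60,50,8],[-60,-50,8],[60,-50,8],[60,50,8]],[(T,0,(132.5,237)),(T,1,(157.2,214)),(T,2,(131.3,188.5)),(T,3,(107.8,211.5)),(S,0,(177.3,172)),(S,1,(201,173.5)),(S,2,(205.5,155)),(S,3,(182.5,153.3))],[*g(133,212),.8])
print('mat');fit([[-55,65,3],[-55,-65,3],[55,-65,3],[55,65,3]],[(T,0,(342,222.5)),(T,1,(378.8,243)),(T,2,(394,212.5)),(T,3,(357.2,192.3))],[*g(368,217),-.5])
print('brush',up(T,331,222,0.01),up(S,286.5,263,0.01),up(T,345,215,.156))
for n,u,v in (('visefar',177,190),('viseL',167,210),('vise near',200,238)):print(n,up(T,u,v,.06))
E
```

```text
[ 0.54872986 -0.06853318] [0.47547169 0.3914047 ] [ 0.46727389 -0.32492332]
bed
[546.1 -69.7] 21.43 res [[0.9, 0.2], [1.3, 0.7], [0.9, -0.7], [-0.2, -0.2], [-1.6, -1.5], [-0.1, -1.4], [-0.4, -1.4]]
carA
[551.1 -60.1] 33.8 res [[0.7, -1.6], [0.7, -0.1], [1.2, -0.3], [0.1, 0.3], [-1.5, -0.2], [-0.6, -0.6], [-0.4, -0.1], [-0.8, -0.7]]
carB
[549.7 -60.1] 36.53 res [[5.0, -0.3], [0.3, 3.0], [-3.0, -0.6], [0.6, -1.9], [0.0, 2.4], [-2.9, 0.6], [-2.7, -2.3], [0.9, -1.4]]
plate
[476.7 396.2] 46.6 res [[1.4, 0.5], [0.8, -0.0], [0.1, -1.1], [-0.5, -1.2], [-1.3, 0.4], [-0.7, -0.1], [-0.3, -1.1], [-0.4, -0.2]]
mat
[ 468.3 -330.1] -29.03 res [[-0.7, -0.0], [0.3, 0.3], [0.4, -0.1], [-0.1, -0.2]]
brush [ 0.45203653 -0.21320275  0.01      ] [ 0.45215239 -0.22125427  0.01      ] [ 0.453632   -0.22008474  0.156     ]
visefar [0.53702208 0.25358846 0.06      ]
viseL [0.47669495 0.28008069 0.06      ]
vise near [0.3956159  0.18030572 0.06      ]
```

```bash
cat >> h.py <<'E'
def Rt(psi,tilt=0):
    P=R.from_euler('z',psi,degrees=True)*R.from_euler('y',-tilt,degrees=True)
    m=P.as_matrix(); return R.from_matrix(np.c_[m[:,1],m[:,0],-m[:,2]])
def plan(pos,psi,tilt=0,N=None,fingers=1,show=5,lin=55,ang=9.5):
    """pos mm of TCP; straight line + slerp in N rows; prints rows in tool axes"""
    s=sense(); p=s['eef_pos']*1000; r0=R.from_rotvec(s['orientation']); r1=Rt(psi,tilt)
    d=np.array(pos)-p; rv=(r0.inv()*r1).as_rotvec()
    a=np.degrees(np.linalg.norm(rv)); n=N or max(1,int(np.ceil(max(np.linalg.norm(d)/lin,a/ang))))
    rot=[];off=[]
    for k in range(min(n,show)):
        rk=r0*R.from_rotvec(rv*k/n); off.append(np.round(rk.inv().apply(d/n),1).tolist()); rot.append(np.round(np.degrees(rv/n),1).tolist())
    print('t',round(s['t'],2),'p',np.round(p,1),'left',np.round(d,1),round(a,1),'n',n,'F',np.round(s['force'],1),'open',round(s['opening']*1000,1))
    import json
    print(json.dumps({"rotation":rot,"offset":off,"fingers":[fingers]*len(rot)}))
E
python3 - <<'E'
from fit import *
T,S='top','side'
print('lampbase',up(T,97,160,0.01),'strap',up(T,208,179,.02),'tape',up(T,179,167,.01),'jar',up(T,375,165,.07), 'redtip',up(T,153,247,.01))
b=[[-75,64,34],[-75,-64,34],[75,-64,21],[75,64,21]]
print('bedT');fit(b,[(T,0,(273.5,220)),(T,1,(312.3,204.5)),(T,2,(293.5,162.5)),(T,3,(256.5,176))],[.54,-.07,.4])
print('bedS');fit(b,[(S,0,(253,226)),(S,2,(303,213)),(S,3,(272,200.5))],[.54,-.07,.4])
p=[[-60,50,8],[-60,-50,8],[60,-50,8],[60,50,8]]
print('plate');fit(p,[(T,0,(132.5,237)),(T,1,(157.2,214)),(T,2,(131.3,188.5)),(T,3,(107.8,211.5))],[.47,.39,.8]);fit(p,[(S,0,(177.3,172)),(S,1,(201,173.5)),(S,2,(205.5,155)),(S,3,(182.5,153.3))],[.47,.39,.8])
plan([551,-60,180],34)
E
```

```text
lampbase [0.64073459 0.51871316 0.01      ] strap [0.58097871 0.16706514 0.02      ] tape [0.62100855 0.26039681 0.01      ] jar [ 0.61812528 -0.33830027  0.07      ] redtip [0.37114234 0.32702576 0.01      ]
bedT
[546.2 -67.3] 21.42 res [[0.1, 0.2], [0.5, 0.7], [0.2, -0.8], [-0.9, -0.2]]
bedS
[544.3 -76.6] 22.31 res [[-0.6, 0.3], [0.6, -0.3], [0.0, -0.0]]
plate
[475.3 397.4] 46.55 res [[0.9, 1.0], [0.3, 0.4], [-0.3, -0.7], [-1.0, -0.8]]
[478.2 393.4] 46.91 res [[-0.6, 0.7], [0.1, 0.1], [0.3, -0.9], [0.1, -0.0]]
t 0.2 p [218.7 585.1 222.2] left [ 332.3 -645.1  -42.2] 35.5 n 14 F [1.3 0.4 0. ] open 87.8
{"rotation": [[-0.0, 0.0, 2.5], [-0.0, 0.0, 2.5], [-0.0, 0.0, 2.5], [-0.0, 0.0, 2.5], [-0.0, 0.0, 2.5]], "offset": [[-38.4, -34.8, 3.0], [-39.9, -33.1, 3.0], [-41.3, -31.3, 3.0], [-42.6, -29.5, 3.0], [-43.9, -27.5, 3.0]], "fingers": [1, 1, 1, 1, 1]}
```

```bash
python3 -m jog '{"rotation":[[0,0,2.5],[0,0,2.5],[0,0,2.5],[0,0,2.5],[0,0,2.5]],"offset":[[-38,-35,2],[-40,-33,2],[-41,-31,2],[-43,-29,2],[-44,-27,2]],"fingers":[1,1,1,1,0.85]}'; python3 -c "
from h import *
plan([551,-60,180],34,fingers=.85)"
```

```text
t: 0.82
eef_pos: [0.3395, 0.3525, 0.2113]
orientation: [0.893, 3.012, 0.001]
force: [-0.3, -0.1, -0.9]
opening: 0.0812
t 0.82 p [339.5 352.5 211.3] left [ 211.5 -412.5  -31.3] 23.0 n 9 F [-0.3 -0.1 -0.9] open 81.2
{"rotation": [[0.0, 0.0, 2.6], [0.0, 0.0, 2.6], [0.0, 0.0, 2.6], [0.0, 0.0, 2.6], [0.0, 0.0, 2.6]], "offset": [[-44.7, -25.6, 3.5], [-45.8, -23.6, 3.5], [-46.8, -21.5, 3.5], [-47.7, -19.4, 3.5], [-48.5, -17.3, 3.5]], "fingers": [0.85, 0.85, 0.85, 0.85, 0.85]}
```

```bash
python3 -m jog '{"rotation":[[0,0,2.6],[0,0,2.6],[0,0,2.6],[0,0,2.6],[0,0,2.6]],"offset":[[-45,-26,3],[-46,-24,3],[-47,-21,3],[-48,-19,3],[-49,-17,3]],"fingers":[0.85,0.85,0.85,0.85,0.85]}'; python3 -c "
from h import *
plan([551,-60,180],34,fingers=.85)"
```

```text
t: 1.45
eef_pos: [0.4606, 0.1144, 0.1965]
orientation: [1.238, 2.886, 0.004]
force: [0.4, 1.1, 0.3]
opening: 0.0747
t 1.45 p [460.6 114.4 196.5] left [  90.4 -174.4  -16.5] 9.6 n 4 F [0.4 1.1 0.3] open 74.7
{"rotation": [[0.0, 0.0, 2.4], [0.0, 0.0, 2.4], [0.0, 0.0, 2.4], [0.0, 0.0, 2.4]], "offset": [[-47.2, -13.7, 4.1], [-47.7, -11.7, 4.1], [-48.1, -9.7, 4.1], [-48.5, -7.7, 4.1]], "fingers": [0.85, 0.85, 0.85, 0.85]}
```

Go above the carton, low enough to calibrate vision against the gripper (carton top at 62 mm, tips at about 90).

```bash
python3 -m jog '{"rotation":[[0,0,2.4],[0,0,2.4],[0,0,2.4],[0,0,2.4],[0,0,0]],"offset":[[-47,-14,4],[-48,-12,4],[-48,-10,4],[-48,-8,4],[0,0,50]],"fingers":[0.85,0.85,0.85,0.85,0.85]}';  python3 - <<'E'
from h import *
plan([551,-60,90],34,fingers=.85)
s=sense();p=s['eef_pos'];r=R.from_rotvec(s['orientation'])
for n in('top','side'):
    i=get_image(n)
    pts=pr(n,[p+r.apply([0,k*s['opening']/2,0]) for k in(-1,0,1)]);print(n,s['opening'],pts.round(1).tolist())
    u,v=pts[1].astype(int); crop(n,u-45,v-45,90,80,8,n+"_g1",i)
E
```

```text
t: 2.08
eef_pos: [0.5567, -0.0707, 0.1326]
orientation: [1.485, 2.755, 0.01]
force: [-0.5, 0.3, -0.5]
opening: 0.0744
t 2.08 p [556.7 -70.7 132.6] left [ -5.7  10.7 -42.6] 1.0 n 1 F [-0.5  0.3 -0.5] open 74.4
{"rotation": [[0.6, 0.4, -0.7]], "offset": [[12.4, 0.7, 42.5]], "fingers": [0.85]}
top 0.074360778738777 [[295.8, 190.1], [288.4, 179.2], [281.1, 168.3]]
side 0.074360778738777 [[278.0, 204.5], [280.9, 196.5], [283.8, 188.8]]
```

View pics/top_g1.png

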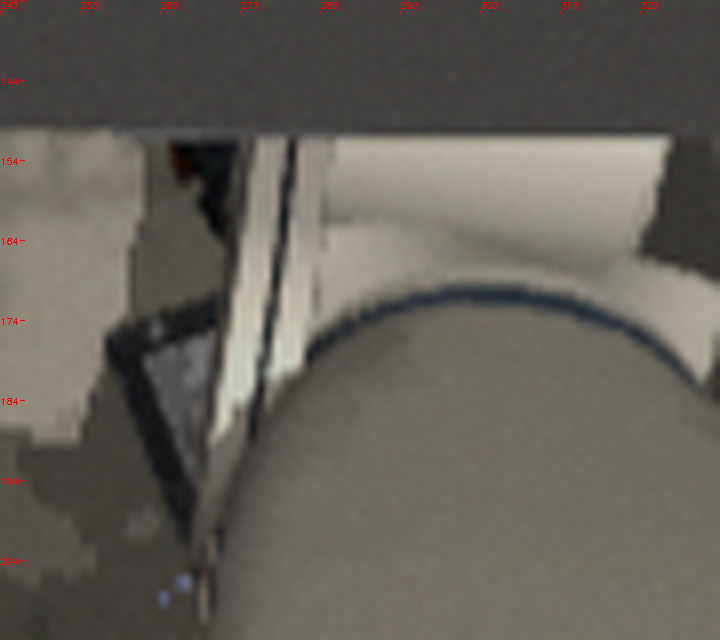

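View pics/side_g1.png

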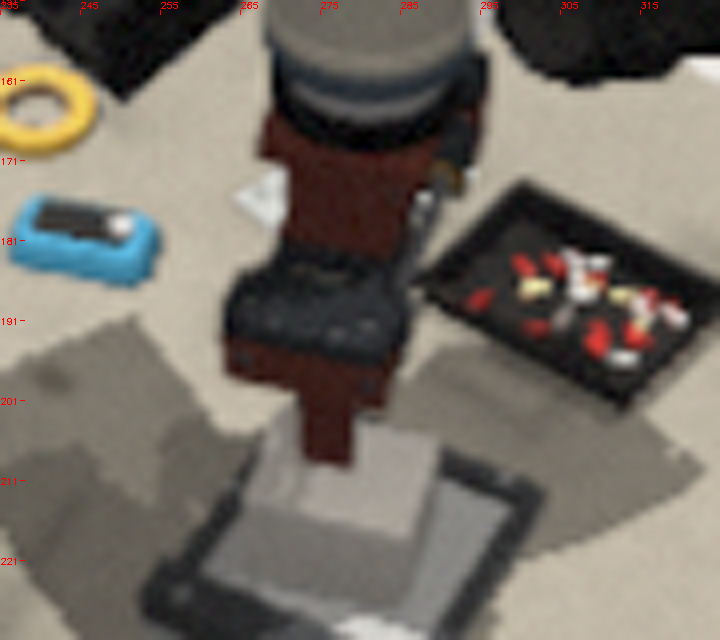

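The side view shows the near fingertip at about (276,209), over the carton's near face. The top view is blocked by the arm. I'll go down onto the carton.

```bash
python3 -m jog '{"rotation":[[0,0,0],[0,0,0]],"offset":[[12,1,25],[0,0,0]],"fingers":[0.93,0.93]}';  python3 - <<'E'
from h import *
plan([551,-61,28],34,fingers=.93)
s=sense();p=s['eef_pos'];r=R.from_rotvec(s['orientation'])
n='side'
i=get_image(n)
pts=pr(n,[p+r.apply([0,k*(s['opening']/2+.013),0]) for k in(-1,0,1)]);print(n,s['opening'],pts.round(1).tolist())
u,v=pts[1].astype(int); crop(n,u-40,v-35,80,60,10,n+"_g2",i)
E
```

```text
t: 2.42
eef_pos: [0.5425, -0.0564, 0.1021]
orientation: [-1.483, -2.762, 0.0]
force: [0.2, -0.0, 0.8]
opening: 0.0816
t 2.42 p [542.5 -56.4 102.1] left [  8.5  -4.6 -74.1] 0.6 n 2 F [ 0.2 -0.   0.8] open 81.6
{"rotation": [[-0.1, -0.2, -0.2], [-0.1, -0.2, -0.2]], "offset": [[-4.5, 2.4, 37.0], [-4.4, 2.3, 37.0]], "fingers": [0.93, 0.93]}
side 0.08155175748053545 [[270.4, 213.6], [274.8, 202.2], [278.9, 191.3]]
```

View pics/side_g2.png

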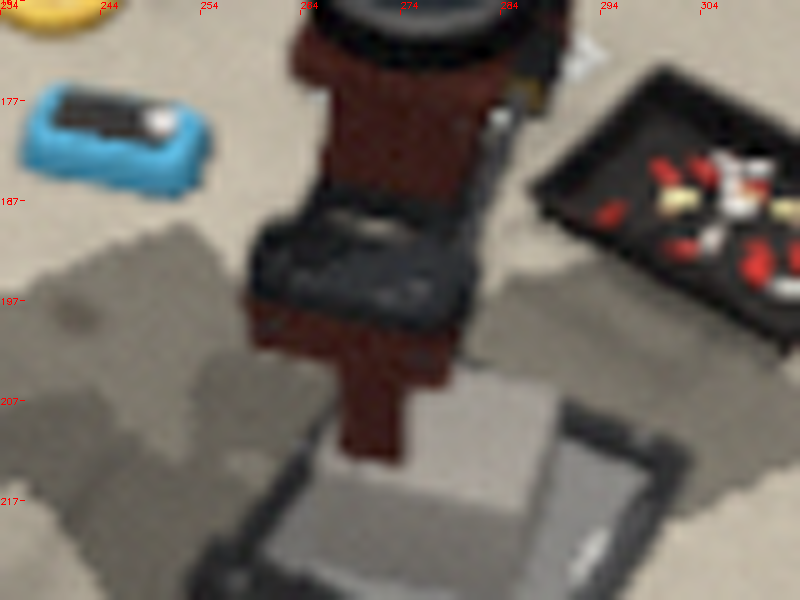

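```bash
python3 - <<'E'
from fit import *
T,S='top','side'
c=[[-30,37.5,62],[-30,-37.5,62],[30,-37.5,62],[30,37.5,62]]
fit(c,[(T,0,(277,203)),(T,1,(297.8,188)),(T,2,(286,171.8)),(T,3,(266.3,184.5))],[.55,-.06,.6])
fit(c,[(S,0,(266,213.5)),(S,1,(286,218.5)),(S,2,(290,205.5)),(S,3,(270,201.7))],[.55,-.06,.6])
plan([550,-62,80],34,fingers=.96,N=2)
E
```

```text
[550.  -58.1] 34.12 res [[0.1, -1.2], [0.0, 0.1], [0.4, 0.0], [-0.6, 0.8]]
[552.1 -63.3] 34.2 res [[-0.7, 0.2], [0.4, -0.2], [0.4, 0.2], [-0.1, -0.3]]
t 2.48 p [544.3 -56.8 103.5] left [  5.7  -5.2 -23.5] 0.5 n 2 F [ 0.4 -0.5  0.2] open 81.5
{"rotation": [[-0.0, -0.1, -0.2], [-0.0, -0.1, -0.2]], "offset": [[-3.8, 0.9, 11.8], [-3.8, 0.9, 11.8]], "fingers": [0.96, 0.96]}
```

```bash
python3 -m jog '{"rotation":[[0,0,0],[0,0,0],[0,0,0]],"offset":[[-8,2,20],[0,0,0],[0,0,0]],"fingers":[0.96,0.96,0.96]}'; python3 -c "
from h import *
plan([551,-61,30],34,fingers=.96,N=2)"
```

```text
t: 2.85
eef_pos: [0.5543, -0.0622, 0.0891]
orientation: [1.482, 2.765, 0.006]
force: [0.4, 0.1, 0.1]
opening: 0.0844
t 2.85 p [554.3 -62.2  89.1] left [ -3.3   1.2 -59.1] 0.5 n 2 F [0.4 0.1 0.1] open 84.4
{"rotation": [[0.2, 0.1, -0.2], [0.2, 0.1, -0.2]], "offset": [[1.5, -1.2, 29.6], [1.5, -1.1, 29.6]], "fingers": [0.96, 0.96]}
```

```bash
for i in 1 2; do python3 -m jog '{"rotation":[[0,0,0]],"offset":[[0,0,0]],"fingers":[0.96]}' | grep -A0 -E "eef|t:"; done; python3 -c "
from h import *
plan([551,-61,30],34,fingers=.96,N=2); print(sense()['qvel'])"
```

```text
t: 2.98
eef_pos: [0.5548, -0.0622, 0.0903]
t: 3.1
eef_pos: [0.5552, -0.0622, 0.0912]
t 3.1 p [555.2 -62.2  91.2] left [ -4.2   1.2 -61.2] 0.6 n 2 F [ 0.3 -1.1  0.5] open 84.2
{"rotation": [[0.2, 0.1, -0.2], [0.2, 0.1, -0.2]], "offset": [[1.7, -1.6, 30.6], [1.7, -1.5, 30.6]], "fingers": [0.96, 0.96]}
[ 7.22115622e-04 -9.84627828e-03  1.23717222e-03 -7.08554658e-05
  4.94722068e-03 -5.36233661e-04]
```

```bash
python3 -m jog '{"rotation":[[0,0,0],[0,0,0],[0,0,0]],"offset":[[2,-2,31],[1,-1,30],[0,0,0]],"fingers":[0.96,0.96,0.96]}'; python3 -c "
from h import *
plan([551,-61,30],34,fingers=.96,N=1)"
```

```text
t: 3.48
eef_pos: [0.5528, -0.0613, 0.0307]
orientation: [1.479, 2.761, 0.01]
force: [-0.5, 0.2, 0.1]
opening: 0.0844
t 3.48 p [552.8 -61.3  30.7] left [-1.8  0.3 -0.7] 0.7 n 1 F [-0.5  0.2  0.1] open 84.4
{"rotation": [[0.6, 0.3, -0.3]], "offset": [[1.2, -1.3, 0.7]], "fingers": [0.96]}
```

```bash
python3 -m jog '{"rotation":[[0.5,0.3,0],[0,0,0],[0,0,0],[0,0,0],[0,0,0]],"offset":[[1,-1,2],[0,0,0.5],[0,0,0.5],[0,0,0.5],[0,0,0.5]],"fingers":[0.5,0.5,0.5,0.5,0.5]}'; python3 -c "
from h import *
plan([551,-61,200],34,fingers=.5)"
```

```text
t: 4.1
eef_pos: [0.5533, -0.0612, 0.0302]
orientation: [1.481, 2.766, 0.003]
force: [-2.4, -0.3, 6.1]
opening: 0.0599
t 4.1 p [553.3 -61.2  30.2] left [ -2.3   0.2 169.8] 0.4 n 4 F [-2.4 -0.3  6.1] open 59.9
{"rotation": [[0.1, 0.0, -0.1], [0.1, 0.0, -0.1], [0.1, 0.0, -0.1], [0.1, 0.0, -0.1]], "offset": [[0.2, -0.3, -42.5], [0.3, -0.3, -42.5], [0.3, -0.4, -42.5], [0.3, -0.4, -42.5]], "fingers": [0.5, 0.5, 0.5, 0.5]}
```

```bash
python3 -m jog '{"rotation":[[0,0,0],[0,0,0],[0,0,0],[0,0,0],[0,0,0]],"offset":[[0,0,-20],[0,0,-40],[0,0,-40],[0,0,-40],[0,0,-40]],"fingers":[0.5,0.5,0.5,0.5,0.5]}'; python3 -c "
from h import *
plan([510,-215,215],0,fingers=.5,lin=45)"
```

```text
t: 4.72
eef_pos: [0.5498, -0.0609, 0.2112]
orientation: [-1.482, -2.767, 0.001]
force: [0.2, 0.0, -2.3]
opening: 0.0599
t 4.72 p [549.8 -60.9 211.2] left [ -39.8 -154.1    3.8] 33.7 n 4 F [ 0.2  0.  -2.3] open 59.9
{"rotation": [[-0.0, -0.0, 8.4], [-0.0, -0.0, 8.4], [-0.0, -0.0, 8.4], [-0.0, -0.0, 8.4]], "offset": [[-26.5, -29.6, -0.9], [-30.6, -25.4, -0.9], [-34.0, -20.7, -1.0], [-36.6, -15.5, -1.0]], "fingers": [0.5, 0.5, 0.5, 0.5]}
```

```bash
python3 -m jog '{"rotation":[[0,0,8.4],[0,0,8.4],[0,0,8.4],[0,0,8.4]],"offset":[[-26,-30,-1],[-30,-25,-1],[-34,-21,-1],[-36,-16,-1]],"fingers":[0.5,0.5,0.5,0.5]}'; python3 -c "
from h import *
plan([469,-331,215],-29,fingers=.5,lin=45)"
```

```text
t: 5.22
eef_pos: [0.5098, -0.2155, 0.2194]
orientation: [2.231, 2.205, 0.005]
force: [0.3, 0.7, -1.8]
opening: 0.0599
t 5.22 p [ 509.8 -215.5  219.4] left [ -40.8 -115.5   -4.4] 28.3 n 3 F [ 0.3  0.7 -1.8] open 59.9
{"rotation": [[0.1, -0.0, 9.4], [0.1, -0.0, 9.4], [0.1, -0.0, 9.4]], "offset": [[-38.7, -13.1, 1.4], [-40.3, -6.6, 1.4], [-40.8, 0.1, 1.5]], "fingers": [0.5, 0.5, 0.5]}
```

```bash
python3 -m jog '{"rotation":[[0,0,9.4],[0,0,9.4],[0,0,9.4],[0,0,0]],"offset":[[-39,-13,1],[-40,-7,1],[-41,0,1],[0,0,0]],"fingers":[0.5,0.5,0.5,0.5]}'; python3 - <<'E'
from fit import *
S='side'
i=cv2.imread('pics/raw_side.png')
crop('side',280,255,75,60,10,'s_mat',i[:,:,::-1])
plan([469,-332,60],-29,fingers=.5,lin=45)
E
```

```text
t: 5.72
eef_pos: [0.4654, -0.3366, 0.2156]
orientation: [2.718, 1.567, 0.007]
force: [-0.3, -0.0, -1.4]
opening: 0.0599
t 5.72 p [ 465.4 -336.6  215.6] left [   3.6    4.6 -155.6] 1.1 n 4 F [-0.3 -0.  -1.4] open 59.9
{"rotation": [[0.1, -0.0, -0.3], [0.1, -0.0, -0.3], [0.1, -0.0, -0.3], [0.1, -0.0, -0.3]], "offset": [[1.4, -0.0, 38.9], [1.4, 0.0, 38.9], [1.4, 0.1, 38.9], [1.4, 0.2, 38.9]], "fingers": [0.5, 0.5, 0.5, 0.5]}
```

View pics/s_mat.png

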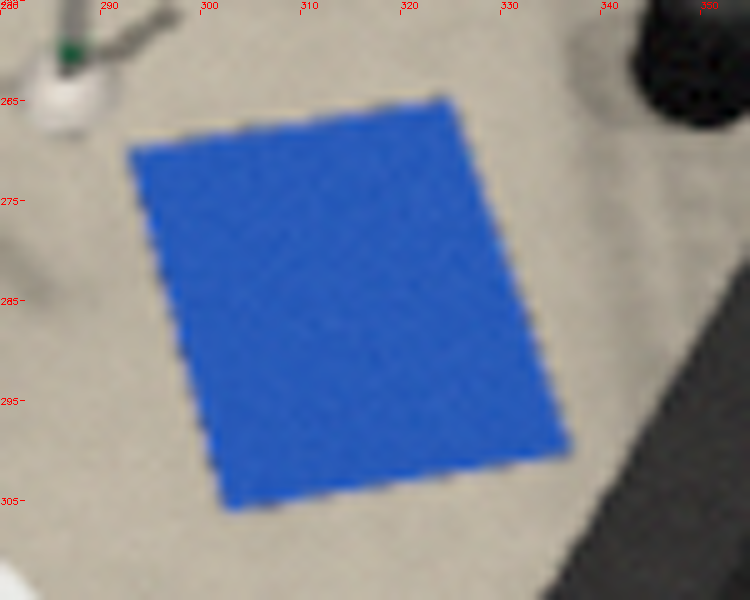

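The mat's side-view corners are at (293,269.6), (324.5,264.5), (337,300.5) and (302.5,306). My crop readings also carry a half-pixel resize shift, so I'm refitting with that removed.

```bash
cat > all.py <<'E'
from fit import *
T,S='top','side'
def go(nm,m,o,x0):
    o=[(n,i,(uv[0]-.5,uv[1]-.5)) for n,i,uv in o]
    print(nm)
    for sel in (T,S,None): fit(m,[q for q in o if sel in(None,q[0])],x0)
go('bed',[[-75,64,34],[-75,-64,34],[75,-64,21],[75,64,21]],[(T,0,(273.5,220)),(T,1,(312.3,204.5)),(T,2,(293.5,162.5)),(T,3,(256.5,176)),(S,0,(253,226)),(S,2,(303,213)),(S,3,(272,200.5))],[.54,-.07,.4])
go('plate',[[-60,50,8],[-60,-50,8],[60,-50,8],[60,50,8]],[(T,0,(132.5,237)),(T,1,(157.2,214)),(T,2,(131.3,188.5)),(T,3,(107.8,211.5)),(S,0,(177.3,172)),(S,1,(201,173.5)),(S,2,(205.5,155)),(S,3,(182.5,153.3))],[.47,.39,.8])
go('mat',[[-55,65,3],[-55,-65,3],[55,-65,3],[55,65,3]],[(T,0,(342,222.5)),(T,1,(378.8,243)),(T,2,(394,212.5)),(T,3,(357.2,192.3)),(S,0,(302.5,306)),(S,1,(337,300.5)),(S,2,(324.5,264.5)),(S,3,(293,269.6))][:4]+[(S,3,(293,269.6)),(S,0,(302.5,306)),(S,1,(337,300.5)),(S,2,(324.5,264.5))],[.468,-.33,-.5])
go('carton',[[-30,37.5,62],[-30,-37.5,62],[30,-37.5,62],[30,37.5,62]],[(T,0,(277,203)),(T,1,(297.8,188)),(T,2,(286,171.8)),(T,3,(266.3,184.5)),(S,0,(266,213.5)),(S,1,(286,218.5)),(S,2,(290,205.5)),(S,3,(270,201.7))],[.55,-.06,.6])
E
python3 all.py; python3 -c "
from h import *
print(pr('side',[[.468,-.33,.003],[.51,-.33,.003],[.468,-.38,.003]]))"
```

```text
bed
[547.7 -65.8] 21.43 res [[0.1, 0.2], [0.5, 0.7], [0.2, -0.8], [-0.9, -0.2]]
[544.5 -73.6] 22.34 res [[-0.6, 0.3], [0.6, -0.4], [0.0, -0.0]]
[547.2 -67.6] 21.58 res [[0.8, 0.3], [1.1, 0.8], [0.7, -0.6], [-0.4, 0.0], [-1.2, -1.4], [0.2, -1.4], [-0.1, -1.3]]
plate
[476.9 399.1] 46.56 res [[0.9, 1.0], [0.3, 0.4], [-0.3, -0.7], [-1.0, -0.8]]
[478.3 397.3] 46.94 res [[-0.6, 0.7], [0.1, 0.0], [0.3, -0.9], [0.1, 0.0]]
[477.6 398.5] 46.68 res [[1.2, 0.7], [0.6, 0.2], [-0.2, -0.9], [-0.8, -0.9], [-0.9, 0.5], [-0.3, -0.0], [0.1, -0.9], [-0.1, -0.1]]
mat
[ 469.9 -328.6] -29.02 res [[-0.7, -0.0], [0.3, 0.3], [0.4, -0.1], [-0.1, -0.2]]
[ 469.1 -330.6] 65.94 res [[-3.9, 5.1], [-1.9, -0.8], [3.5, -5.8], [2.4, 0.9]]
[ 470.1 -328.4] -28.22 res [[-0.7, 0.3], [0.6, 0.1], [0.3, -0.6], [-0.5, -0.1], [31.5, -5.9], [-10.6, -36.5], [-34.3, 5.3], [13.0, 34.6]]
carton
[551.6 -56.6] 34.13 res [[0.1, -1.2], [0.0, 0.1], [0.4, 0.0], [-0.5, 0.8]]
[552.3 -60.5] 34.23 res [[-0.7, 0.2], [0.3, -0.2], [0.4, 0.2], [-0.1, -0.3]]
[552.1 -58. ] 33.94 res [[0.5, -1.4], [0.5, -0.0], [0.9, -0.1], [-0.1, 0.6], [-1.2, -0.2], [-0.2, -0.6], [-0.1, -0.1], [-0.5, -0.7]]
[[313.40050901 284.08145123]
 [322.78557701 276.61456288]
 [324.93776202 295.17772052]]
```

```bash
python3 -m jog '{"rotation":[[0,0,-0.5],[0,0,-0.5],[0,0,0],[0,0,0],[0,0,0]],"offset":[[2,0,45],[2,0,45],[1,0,40],[0,0,25],[0,0,0]],"fingers":[0.5,0.5,0.5,0.5,0.5]}'; python3 -c "
from h import *
plan([468.5,-332,22],-29,fingers=.5,lin=45)"
```

```text
t: 6.35
eef_pos: [0.4709, -0.3294, 0.057]
orientation: [2.695, 1.604, 0.01]
force: [0.4, -0.1, -1.3]
opening: 0.0602
t 6.35 p [ 470.9 -329.4   57. ] left [ -2.4  -2.6 -35. ] 0.7 n 1 F [ 0.4 -0.1 -1.3] open 60.2
{"rotation": [[0.5, -0.2, 0.5]], "offset": [[-3.5, -1.2, 35.0]], "fingers": [0.5]}
```

```bash
python3 -m jog '{"rotation":[[0,0,0.5],[0.3,0,0],[0,0,0]],"offset":[[-3,-1,18],[0,0,10],[0,0,4]],"fingers":[0.5,0.5,0.5]}'; python3 -c "
from h import *
plan([468.5,-332,21],-29,fingers=.5,lin=45)"
```

```text
t: 6.72
eef_pos: [0.4706, -0.3321, 0.0255]
orientation: [2.701, 1.595, 0.008]
force: [0.4, -0.6, -1.9]
opening: 0.0597
t 6.72 p [ 470.6 -332.1   25.5] left [-2.1  0.1 -4.5] 0.4 n 1 F [ 0.4 -0.6 -1.9] open 59.7
{"rotation": [[0.4, -0.1, 0.1]], "offset": [[-1.0, -1.9, 4.5]], "fingers": [0.5]}
```

```bash
python3 -m jog '{"rotation":[[0.3,0,0],[0,0,0],[0,0,0]],"offset":[[-1,-2,3],[0,0,2],[0,0,1]],"fingers":[0.5,0.5,0.5]}'; python3 -c "
from h import *
plan([468.5,-332,21],-29,fingers=.5,lin=45)"
```

```text
t: 7.1
eef_pos: [0.4685, -0.3321, 0.0211]
orientation: [-2.705, -1.597, -0.004]
force: [-3.0, 3.2, 12.4]
opening: 0.0599
t 7.1 p [ 468.5 -332.1   21.1] left [-0.   0.1 -0.1] 0.2 n 1 F [-3.   3.2 12.4] open 59.9
{"rotation": [[0.1, -0.1, 0.1]], "offset": [[0.1, -0.1, 0.1]], "fingers": [0.5]}
```

```bash
python3 -m jog '{"rotation":[[0,0,0],[0,0,0],[0,0,0],[0,0,0],[0,0,0]],"offset":[[0,0,-0.5],[0,0,0],[0,0,0],[0,0,-15],[0,0,-40]],"fingers":[0.95,0.95,0.95,0.95,0.95]}'; python3 -c "
from h import *
plan([469,-332,210],-29,fingers=.9)"
```

```text
t: 7.72
eef_pos: [0.4675, -0.3317, 0.0771]
orientation: [-2.703, -1.595, -0.002]
force: [1.6, -0.2, 0.2]
opening: 0.0836
t 7.72 p [ 467.5 -331.7   77.1] left [  1.5  -0.3 132.9] 0.2 n 3 F [ 1.6 -0.2  0.2] open 83.6
{"rotation": [[-0.0, -0.1, 0.0], [-0.0, -0.1, 0.0], [-0.0, -0.1, 0.0]], "offset": [[0.3, 0.4, -44.3], [0.2, 0.5, -44.3], [0.2, 0.5, -44.3]], "fingers": [0.9, 0.9, 0.9]}
```

```bash
python3 -m jog '{"rotation":[[0,0,0],[0,0,0],[0,0,0],[0,0,0]],"offset":[[0,0,-45],[0,0,-45],[0,0,-40],[0,0,-10]],"fingers":[0.9,0.9,0.9,0.9]}'; python3 - <<'E'
from h import *
plan([500,0,215],10,fingers=.6)
crop('side',270,220,100,80,8,'s_mat2')
crop('top',300,150,110,100,7,'t_mat2')
E
```

```text
t: 8.22
eef_pos: [0.4682, -0.3328, 0.2272]
orientation: [2.703, 1.595, 0.006]
force: [-0.7, -0.7, 0.4]
opening: 0.0791
t 8.22 p [ 468.2 -332.8  227.2] left [ 31.8 332.8 -12.2] 38.9 n 7 F [-0.7 -0.7  0.4] open 79.1
{"rotation": [[0.0, -0.0, -5.6], [0.0, -0.0, -5.6], [0.0, -0.0, -5.6], [0.0, -0.0, -5.6], [0.0, -0.0, -5.6]], "offset": [[43.8, -19.0, 1.7], [45.4, -14.7, 1.8], [46.7, -10.2, 1.8], [47.4, -5.6, 1.8], [47.7, -1.0, 1.8]], "fingers": [0.6, 0.6, 0.6, 0.6, 0.6]}
```

View pics/s_mat2.png

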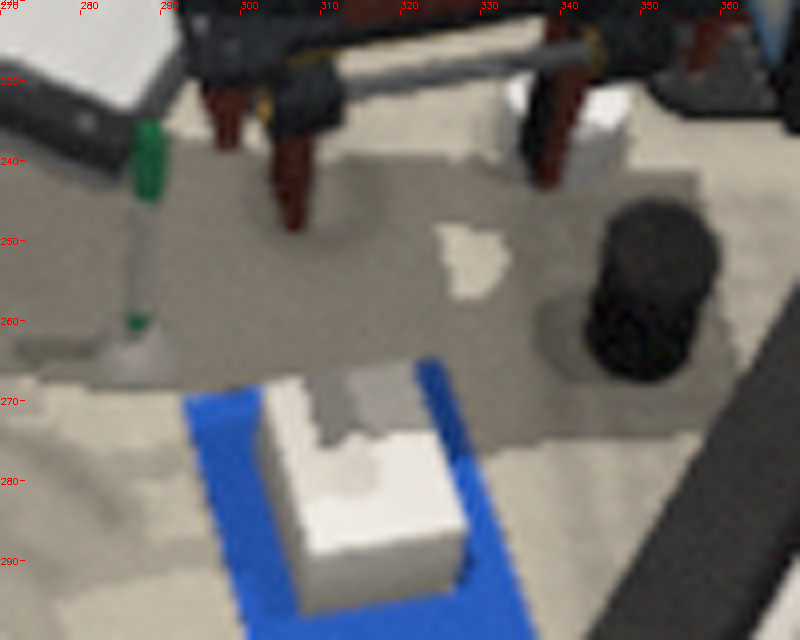

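The carton stands upright and aligned on the mat, with its top around (314,280). The brush and jar haven't moved. Next is the plate.

```bash
python3 -m jog '{"rotation":[[0,0,-5.6],[0,0,-5.6],[0,0,-5.6],[0,0,-5.6],[0,0,-5.6]],"offset":[[44,-19,0],[45,-15,0],[47,-10,0],[47,-6,0],[48,-1,0]],"fingers":[0.8,0.7,0.6,0.6,0.6]}'; python3 - <<'E'
from h import *
plan([480,396,200],46.7,fingers=.6)
E
```

```text
t: 8.95
eef_pos: [0.4837, -0.089, 0.2169]
orientation: [-2.221, -2.206, 0.005]
force: [0.6, 0.2, -0.5]
opening: 0.0525
t 8.95 p [483.7 -89.  216.9] left [ -3.7 485.  -16.9] 47.1 n 9 F [ 0.6  0.2 -0.5] open 52.5
{"rotation": [[-0.0, -0.1, -5.2], [-0.0, -0.1, -5.2], [-0.0, -0.1, -5.2], [-0.0, -0.1, -5.2], [-0.0, -0.1, -5.2]], "offset": [[53.9, -0.8, 2.2], [53.7, 4.1, 2.1], [53.1, 9.0, 2.1], [52.1, 13.8, 2.0], [50.6, 18.5, 2.0]], "fingers": [0.6, 0.6, 0.6, 0.6, 0.6]}
```

```bash
python3 -m jog '{"rotation":[[0,0,-5.2],[0,0,-5.2],[0,0,-5.2],[0,0,-5.2],[0,0,-5.2]],"offset":[[54,-1,2],[54,4,2],[53,9,2],[52,14,2],[51,18,2]],"fingers":[0.6,0.6,0.6,0.6,0.6]}'; python3 - <<'E'
from h import *
plan([480,396,200],46.7,fingers=.6)
E
```

```text
t: 9.57
eef_pos: [0.473, 0.1885, 0.1993]
orientation: [-1.643, -2.651, 0.016]
force: [0.0, -0.3, -0.6]
opening: 0.0527
t 9.57 p [473.  188.5 199.3] left [  7.  207.5   0.7] 20.3 n 4 F [ 0.  -0.3 -0.6] open 52.7
{"rotation": [[-0.3, -0.3, -5.1], [-0.3, -0.3, -5.1], [-0.3, -0.3, -5.1], [-0.3, -0.3, -5.1]], "offset": [[45.7, 24.6, -0.0], [43.3, 28.6, -0.1], [40.6, 32.3, -0.2], [37.6, 35.8, -0.2]], "fingers": [0.6, 0.6, 0.6, 0.6]}
```

```bash
python3 -m jog '{"rotation":[[-0.3,-0.3,-5.1],[-0.3,-0.3,-5.1],[-0.3,-0.3,-5.1],[-0.3,-0.3,-5.1],[0,0,0]],"offset":[[46,25,0],[43,29,0],[40,32,0],[38,36,0],[0,0,20]],"fingers":[0.6,0.6,0.6,0.6,0.6]}'; python3 - <<'E'
from h import *
plan([480,396,90],46.7,fingers=.6)
i=get_image('top');cv2.imwrite('pics/raw_top2.png',i[:,:,::-1]); crop('top',240,150,90,80,8,'t_bed2',i)
i=get_image('side');cv2.imwrite('pics/raw_side2.png',i[:,:,::-1]); crop('side',240,190,80,60,10,'s_bed2',i); crop('side',165,120,80,60,10,'s_plate2',i)
E
```

```text
t: 10.2
eef_pos: [0.4737, 0.4042, 0.1685]
orientation: [-1.129, -2.929, 0.015]
force: [-0.7, -0.2, 0.2]
opening: 0.0526
t 10.2 p [473.7 404.2 168.5] left [  6.3  -8.2 -78.5] 1.3 n 2 F [-0.7 -0.2  0.2] open 52.6
{"rotation": [[-0.3, 0.0, 0.6], [-0.3, 0.0, 0.6]], "offset": [[-5.1, -0.5, 39.3], [-5.1, -0.7, 39.3]], "fingers": [0.6, 0.6]}
```

View pics/t_bed2.png

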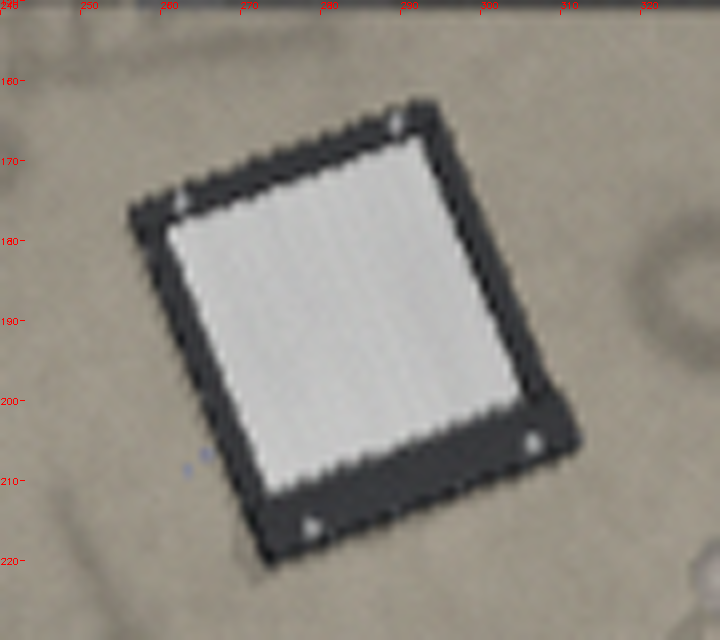

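View pics/s_bed2.png

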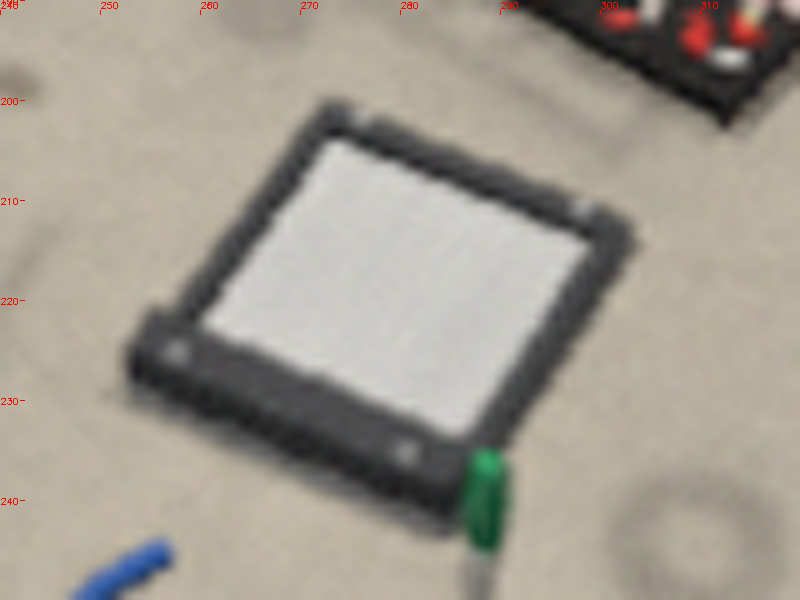

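View pics/s_plate2.png

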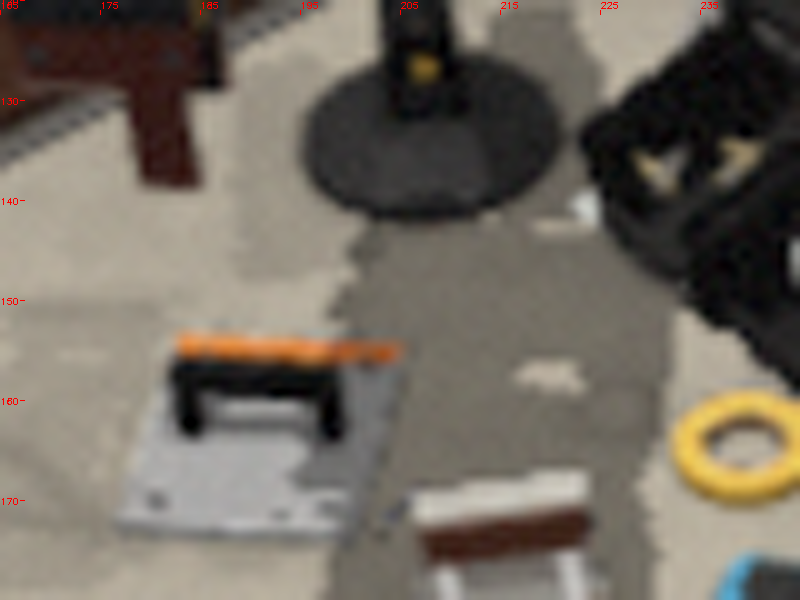

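```bash
cat > bed.py <<'E'
from h import *
from scipy.optimize import least_squares
# name -> (x,y,z) ; obs
O={'top':{'oL':(273.5,220),'oR':(312.3,205),'fR':(294,162.6),'fL':(256.7,176),'pnL':(273.5,211.6),'pnR':(305.5,200.3),'pfR':(292.2,167.2),'pfL':(261,178.7),'b1L':(279.2,215.8),'b1R':(306.7,205.2),'b2L':(262.8,175.2),'b2R':(289.5,165.5)},
'side':{'oL':(253.5,225.5),'fR':(303.4,213.5),'fL':(272.5,200),'pnL':(260.3,222.7),'pnR':(286.2,233.3),'pfR':(299,214),'pfL':(273,203.7),'b1L':(257.3,225),'b1R':(280.3,235.2),'b2L':(276.3,202.2),'b2R':(297.8,211)}}
Z={'o':34,'f':21,'pn':34,'b1':34,'b2':21}
def M(k,q):
    s=1 if k[-1]=='L' else -1
    return {'o':(-75,64*s,34),'f':(75,64*s,21),'pn':(-53,54*s,34),'pf':(63,54*s,q[5]),'b1':(q[3],q[4]*s,34),'b2':(q[6],q[7]*s,21)}[k[:-1]]
def res(q,cams,full=False):
    out=[];c,s=np.cos(q[2]),np.sin(q[2])
    for n in cams:
        K=list(O[n]); m=np.array([M(k,q) for k in K])
        P=np.c_[q[0]+c*m[:,0]-s*m[:,1],q[1]+s*m[:,0]+c*m[:,1],m[:,2]]/1000
        d=pr(n,P)-(np.array([O[n][k] for k in K])-.5)
        if full:
            print(n,{k:d_.round(1).tolist() for k,d_ in zip(K,d)})
        out.append(d.ravel())
    return np.concatenate(out+[[ (q[5]-16)/10]])
for cams in (['top'],['side'],['top','side']):
    r=least_squares(res,[546,-68,.37,-64,38,16,69,40],args=(cams,),loss='soft_l1',bounds=([400,-200,0,-75,20,12,63,20],[700,100,1,-53,60,21,75,60]))
    print(cams,r.x.round(2),np.degrees(r.x[2]).round(2)); res(r.x,cams,True)
E
python3 bed.py
```

```text
['top'] [ 5.4764e+02 -6.6720e+01  3.6000e-01 -6.8220e+01  4.5010e+01  1.3320e+01
  6.9020e+01  4.4720e+01] 20.78
top {'oL': [0.0, 0.1], 'oR': [0.6, 0.5], 'fR': [0.3, -0.7], 'fL': [-0.6, -0.5], 'pnL': [0.5, 0.5], 'pnR': [1.7, -0.3], 'pfR': [0.3, -0.1], 'pfL': [-0.7, -0.1], 'b1L': [-0.6, -0.0], 'b1R': [-0.4, 0.4], 'b2L': [-0.3, 0.0], 'b2R': [-0.2, 0.2]}
['side'] [ 5.4652e+02 -7.0860e+01  3.8000e-01 -6.6940e+01  4.4910e+01  1.6450e+01
  7.0360e+01  4.3990e+01] 21.79
side {'oL': [-1.2, -0.2], 'fR': [0.2, -1.4], 'fL': [-0.3, -0.2], 'pnL': [-2.4, -0.7], 'pnR': [-0.6, 0.4], 'pfR': [0.6, 0.1], 'pfL': [0.1, -0.1], 'b1L': [0.9, 0.7], 'b1R': [1.1, 0.4], 'b2L': [0.1, 0.3], 'b2R': [0.2, -0.0]}
['top', 'side'] [ 5.4758e+02 -6.7860e+01  3.7000e-01 -6.8090e+01  4.5000e+01  1.3540e+01
  6.9240e+01  4.4500e+01] 21.04
top {'oL': [0.5, 0.1], 'oR': [1.1, 0.4], 'fR': [0.5, -0.7], 'fL': [-0.3, -0.3], 'pnL': [1.0, 0.6], 'pnR': [2.1, -0.4], 'pfR': [0.5, -0.2], 'pfL': [-0.3, -0.0], 'b1L': [-0.1, -0.0], 'b1R': [0.0, 0.3], 'b2L': [0.1, 0.0], 'b2R': [-0.1, 0.1]}
side {'oL': [-1.7, -1.1], 'fR': [-0.0, -1.8], 'fL': [-0.3, -0.9], 'pnL': [-2.8, -1.5], 'pnR': [-1.2, -0.2], 'pfR': [0.3, 0.3], 'pfL': [0.0, -0.2], 'b1L': [0.3, 0.1], 'b1R': [0.3, -0.1], 'b2L': [-0.2, -0.2], 'b2R': [0.0, -0.2]}
```

```bash
python3 - <<'E'
from fit import *
T,S='top','side'
m=[[-69,45,34],[-69,-45,34],[69,-45,21],[69,45,21]]
o=[(T,0,(279.2,215.8)),(T,1,(306.7,205.2)),(T,2,(289.5,165.5)),(T,3,(262.8,175.2)),(S,0,(257.3,225)),(S,1,(280.3,235.2)),(S,2,(297.8,211)),(S,3,(276.3,202.2))]
o=[(n,i,(u-.5,v-.5)) for n,i,(u,v) in o]
for q in (o[:4],o[4:],o): fit(m,q,[.547,-.068,.37])
E
```

```text
[548.5 -67.7] 21.21 res [[0.0, -0.0], [0.1, 0.2], [-0.0, -0.2], [-0.1, -0.1]]
[547.6 -67.7] 20.55 res [[0.0, 0.1], [-0.1, 0.1], [0.2, 0.0], [-0.1, -0.2]]
[548.1 -67.7] 20.94 res [[-0.1, 0.1], [0.0, 0.4], [0.1, -0.0], [-0.1, -0.0], [0.2, 0.1], [0.2, 0.0], [0.2, -0.2], [-0.2, -0.3]]
```

```bash
python3 - <<'E'
from fit import *
T,S='top','side'
d=np.array([up(T,u-.5,v-.5,.008)[:2]*1000 for u,v in ((130.6,194.25),(112.9,210.5),(132.6,231.2),(150.4,214.5))]); print(d.round(1))
print('mean',d.mean(0), 'yaw',np.degrees(np.arctan2(*(d[0]+d[1]-d[2]-d[3])[::-1])), 'yaw from y', np.degrees(np.arctan2(*(d[1]+d[2]-d[0]-d[3])[::-1]))-90, np.linalg.norm(d[0]-d[1]),np.linalg.norm(d[1]-d[2]))
# handle bar ends top: bar top z 44
for u,v in ((119.5,217),(137,202.3),(125.3,221),(141,206)): print(up(T,u-.5,v-.5,.044)*1000)
plan([477.8,398,90],46.7,fingers=.6,N=2)
s=sense();p=s['eef_pos'];r=R.from_rotvec(s['orientation'])
print(pr(S,[p+r.apply([0,-(s['opening']/2+.013),0]),p+r.apply([0,-(s['opening']/2),0])]))
E
```

```text
[[534.1 408. ]
 [482.7 458.5]
 [419.8 393.8]
 [471.5 343. ]]
mean [477.05120413 400.8098667 ] yaw 45.931587744748 yaw from y 45.49843119648759 72.0681989064048 90.2766374807081
[458.1579273 424.5375312  44.       ]
[502.93024711 375.81559748  44.        ]
[446.40588256 406.52069714  44.        ]
[491.8497265  363.15613527  44.        ]
t 10.3 p [471.4 399.7 165.3] left [  6.4  -1.7 -75.3] 1.5 n 2 F [-1.1  0.4  0.1] open 52.4
{"rotation": [[-0.5, -0.0, 0.5], [-0.5, -0.0, 0.5]], "offset": [[-3.0, 2.2, 37.6], [-2.9, 1.9, 37.7]], "fingers": [0.6, 0.6]}
[[181.58092677 138.96725495]
 [182.23466836 136.86773325]]
```

```bash
python3 - <<'E'
from fit import *
T,S='top','side'
m=[[45,-36,8],[45,36,8],[-45,36,8],[-45,-36,8]]
t=[(T,0,(130.1,193.75)),(T,1,(112.4,210)),(T,2,(132.1,230.7)),(T,3,(149.9,214))]
s=[(S,2,(180,169.5)),(S,3,(197.6,169.8))]
for q in (t,s,t+s): fit(m,q,[.477,.4,.8])
E
```

```text
[477.  400.8] 45.77 res [[0.0, -0.0], [0.1, 0.0], [0.0, -0.0], [-0.2, 0.0]]
[477.7 401. ] 48.55 res [[0.0, 0.0], [-0.0, -0.0]]
[477.5 400.6] 46.25 res [[-0.1, -0.1], [0.2, 0.1], [0.3, -0.2], [-0.1, -0.3], [-0.3, -0.2], [-0.6, 0.3]]
```

```bash
python3 -m jog '{"rotation":[[-0.5,0,0.3],[-0.5,0,0.3],[0,0,0]],"offset":[[-1,3,42],[-1,3,40],[0,0,0]],"fingers":[0.6,0.6,0.6]}'; python3 - <<'E'
from h import *
plan([477.3,400.7,50],46,fingers=.6,N=1)
E
```

```text
t: 10.68
eef_pos: [0.4752, 0.3993, 0.0798]
orientation: [-1.152, -2.92, 0.008]
force: [0.5, -0.3, 0.1]
opening: 0.0529
t 10.68 p [475.2 399.3  79.8] left [  2.1   1.4 -29.8] 1.0 n 1 F [ 0.5 -0.3  0.1] open 52.9
{"rotation": [[-0.3, -0.0, 0.9]], "offset": [[-0.6, 2.6, 29.8]], "fingers": [0.6]}
```

```bash
python3 -m jog '{"rotation":[[-0.3,0,0.9],[0,0,0],[0,0,0]],"offset":[[-1,2.5,26],[0,0,30],[0,0,0]],"fingers":[0.6,0.6,0.6]}'; python3 - <<'E'
from h import *
plan([477.3,400.7,19],46,fingers=.6,N=1)
E
```

```text
t: 11.05
eef_pos: [0.4796, 0.4, 0.0268]
orientation: [1.18, 2.911, 0.003]
force: [-0.6, 0.5, 0.3]
opening: 0.0525
t 11.05 p [479.6 400.   26.8] left [-2.3  0.7 -7.8] 0.2 n 1 F [-0.6  0.5  0.3] open 52.5
{"rotation": [[0.1, -0.0, -0.1]], "offset": [[2.2, -1.1, 7.8]], "fingers": [0.6]}
```

```bash
python3 -m jog '{"rotation":[[0,0,0],[0,0,0]],"offset":[[2,-1,7],[0,0,0]],"fingers":[0.6,0.6]}'; python3 - <<'E'
from h import *
plan([477.3,400.7,19],46,fingers=.6,N=1)
E
```

```text
t: 11.3
eef_pos: [0.479, 0.4016, 0.0228]
orientation: [1.18, 2.909, 0.008]
force: [0.2, 0.6, 1.1]
opening: 0.0527
t 11.3 p [479.  401.6  22.8] left [-1.7 -0.9 -3.8] 0.4 n 1 F [0.2 0.6 1.1] open 52.7
{"rotation": [[0.3, 0.0, -0.2]], "offset": [[0.6, -1.8, 3.7]], "fingers": [0.6]}
```

Close on the handle while easing down a little.

```bash
python3 -m jog '{"rotation":[[0.3,0,0],[0,0,0],[0,0,0],[0,0,0],[0,0,0]],"offset":[[0.6,-2,4],[0,0,1],[0,0,0.5],[0,0,0.5],[0,0,0.5]],"fingers":[0.3,0.1,0,0,0]}'; python3 - <<'E'
from h import *
plan([477.3,400.7,19],46,fingers=.6,N=1)
E
```

```text
t: 11.92
eef_pos: [0.4778, 0.4012, 0.0184]
orientation: [1.18, 2.91, 0.003]
force: [-1.7, -1.3, 9.2]
opening: 0.0136
t 11.93 p [477.8 401.2  18.4] left [-0.5 -0.5  0.6] 0.2 n 1 F [-1.7 -1.3  9.2] open 13.6
{"rotation": [[0.1, 0.0, -0.1]], "offset": [[-0.0, -0.7, -0.6]], "fingers": [0.6]}
```

```bash
python3 -m jog '{"rotation":[[0,0,0],[0,0,0],[0,0,0],[0,0,0],[0,0,0]],"offset":[[0,0,-6],[0,0,-15],[0,0,-35],[0,0,-40],[0,0,-40]],"fingers":[0,0,0,0,0]}'; cat >> h.py <<'E'
BED=np.array([548.0,-67.7]); BYAW=21.0; GZ=18.4
def toe(d,h,tilt,psi=BYAW,lat=0,gx=0.0,bed=BED,gz=None):
    """TCP for the toe at d mm from heel in bed x, h above pocket floor"""
    gz=GZ if gz is None else gz
    B=R.from_euler('z',BYAW,degrees=True); P=R.from_euler('z',psi,degrees=True)*R.from_euler('y',-tilt,degrees=True)
    t=np.array([*bed,12.])+B.apply([-63+d,lat,h])
    return t+P.apply([60+gx,0,gz])
def where():
    s=sense(); r=R.from_rotvec(s['orientation']); m=r.as_matrix(); xp,yp,zp=m[:,1],m[:,0],-m[:,2]
    t=s['eef_pos']*1000-60*xp-GZ*zp; B=R.from_euler('z',BYAW,degrees=True)
    l=B.inv().apply(t-np.array([*BED,12.]))-[-63,0,0]
    print('toe d,lat,h',l.round(1),'tilt',np.degrees(np.arcsin(xp[2])).round(2),'yaw',np.degrees(np.arctan2(xp[1],xp[0])).round(2),'roll',np.degrees(np.arcsin(yp[2])).round(2),'F',s['force'].round(1),'T',s['torque'].round(2))
E
python3 - <<'E'
from h import *
print(toe(14,20,18)); plan([478,250,190],40,10,fingers=0,lin=45)
E
```

```text
t: 12.55
eef_pos: [0.4732, 0.3976, 0.1532]
orientation: [-1.178, -2.906, 0.017]
force: [0.4, -0.3, -7.3]
opening: 0.0138
[550.21956719 -66.84798798  68.04045956]
t 12.55 p [473.2 397.6 153.2] left [   4.8 -147.6   36.8] 12.2 n 4 F [ 0.4 -0.3 -7.3] open 13.8
{"rotation": [[-2.7, -0.1, 1.5], [-2.7, -0.1, 1.5], [-2.7, -0.1, 1.5], [-2.7, -0.1, 1.5]], "offset": [[-26.5, -25.8, -8.9], [-27.2, -24.6, -10.0], [-27.9, -23.4, -11.1], [-28.5, -22.2, -12.1]], "fingers": [0, 0, 0, 0]}
```

```bash
python3 -m jog '{"rotation":[[-2.7,0,1.5],[-2.7,0,1.5],[-2.7,0,1.5],[-2.7,0,1.5]],"offset":[[-26,-26,-9],[-27,-25,-10],[-28,-23,-11],[-28,-22,-12]],"fingers":[0,0,0,0]}'
python3 - <<'E'
from h import *
where();plan([550,-66,190],21,18,fingers=0,lin=45)
E
```

```text
t: 13.05
eef_pos: [0.4775, 0.25, 0.195]
orientation: [1.295, 2.772, 0.267]
force: [0.7, 0.3, -7.3]
opening: 0.0138
toe d,lat,h [ 58.5 304.1 153.7] tilt 10.76 yaw 39.88 roll 0.55 F [ 0.7  0.3 -7.3] T [-0.22  0.25 -0.02]
t 13.05 p [477.5 250.  195. ] left [  72.5 -316.    -5. ] 20.3 n 8 F [ 0.7  0.3 -7.3] open 13.8
{"rotation": [[-0.9, -0.7, 2.3], [-0.9, -0.7, 2.3], [-0.9, -0.7, 2.3], [-0.9, -0.7, 2.3], [-0.9, -0.7, 2.3]], "offset": [[-36.1, -18.2, -3.2], [-36.8, -16.7, -3.0], [-37.5, -15.1, -2.9], [-38.1, -13.6, -2.7], [-38.6, -12.0, -2.4]], "fingers": [0, 0, 0, 0, 0]}
```

```bash
python3 -m jog '{"rotation":[[-0.9,-0.7,2.3],[-0.9,-0.7,2.3],[-0.9,-0.7,2.3],[-0.9,-0.7,2.3],[-0.9,-0.7,2.3]],"offset":[[-36,-18,-3],[-37,-17,-3],[-37,-15,-3],[-38,-14,-3],[-39,-12,-2]],"fingers":[0,0,0,0,0]}'
python3 - <<'E'
from h import *
where();plan([550,-66,170],21,18,fingers=0,lin=45)
E
```

```text
t: 13.68
eef_pos: [0.5173, 0.045, 0.1941]
orientation: [1.541, 2.554, 0.337]
force: [0.9, 0.9, -7.7]
opening: 0.0132
toe d,lat,h [ 22.  109.9 148.6] tilt 15.18 yaw 27.82 roll -0.23 F [ 0.9  0.9 -7.7] T [-0.25  0.41  0.08]
t 13.68 p [517.3  45.  194.1] left [  32.7 -111.   -24.1] 7.3 n 3 F [ 0.9  0.9 -7.7] open 13.2
{"rotation": [[-0.9, -0.6, 2.2], [-0.9, -0.6, 2.2], [-0.9, -0.6, 2.2]], "offset": [[-37.8, -9.5, 5.9], [-38.1, -8.1, 6.2], [-38.3, -6.8, 6.4]], "fingers": [0, 0, 0]}
```

```bash
python3 -m jog '{"rotation":[[-0.9,-0.6,2.2],[-0.9,-0.6,2.2],[-0.9,-0.6,2.2],[0,0,0]],"offset":[[-38,-9,6],[-38,-8,6],[-38,-7,6],[0,0,0]],"fingers":[0,0,0,0]}'
python3 - <<'E'
from h import *
where();plan(toe(16,40,18),21,18,fingers=0,lin=45)
crop('side',225,165,100,75,8,'s_in1')
E
```

```text
t: 14.18
eef_pos: [0.5477, -0.0715, 0.1711]
orientation: [1.674, 2.417, 0.379]
force: [-0.4, 1.4, -8.2]
opening: 0.014
toe d,lat,h [  9.9  -3.1 123.2] tilt 17.84 yaw 20.59 roll 0.01 F [-0.4  1.4 -8.2] T [-0.19  0.66 -0.01]
t 14.18 p [547.7 -71.5 171.1] left [  4.3   5.4 -83.1] 0.4 n 2 F [-0.4  1.4 -8.2] open 14.0
{"rotation": [[-0.1, 0.1, -0.2], [-0.1, 0.1, -0.2]], "offset": [[1.7, -9.9, 40.5], [1.7, -9.9, 40.4]], "fingers": [0, 0]}
```

View pics/s_in1.png

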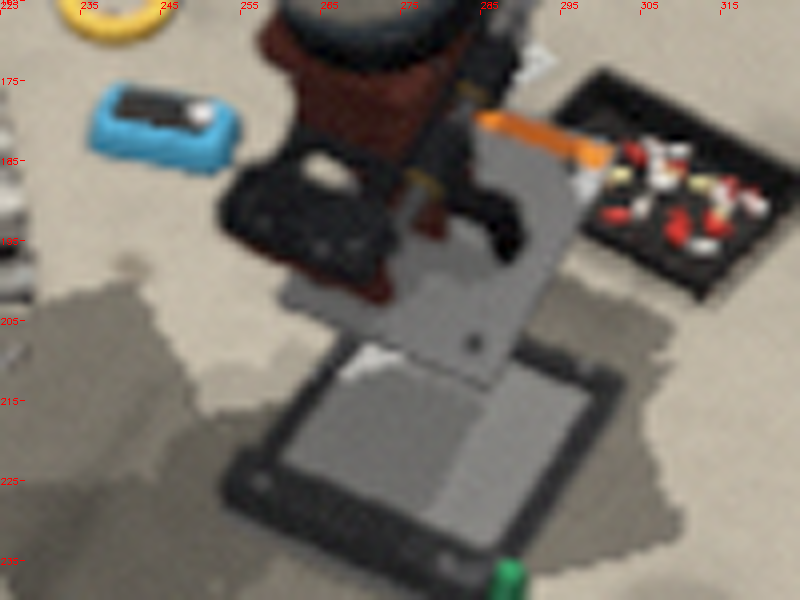

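The side view shows the plate held tilted over the bed, stripe away from the rail. Its plain edge runs from about (259.5,202) to (286,213.5).

```bash
python3 - <<'E'
from h import *
s=sense(); m=R.from_rotvec(s['orientation']).as_matrix(); xp,yp,zp=m[:,1],m[:,0],-m[:,2]
p=s['eef_pos']*1000-GZ*zp
for a in(-60,60):
    print(a,pr('side',[(p+a*xp+b*yp+8*zp)/1000 for b in(50,-50)]).round(1).tolist())
E
python3 -m jog '{"rotation":[[0,0,-0.4],[0,0,0],[0,0,0]],"offset":[[3,-11,40],[2,-10,30],[0,0,0]],"fingers":[0,0,0]}'
python3 - <<'E'
from h import *
where();plan(toe(16,20,18),21,18,fingers=0,lin=45)
E
```

```text
-60 [[257.7, 200.7], [284.7, 212.0]]
60 [[274.4, 171.7], [301.0, 181.9]]
t: 14.6
eef_pos: [0.5463, -0.0628, 0.0986]
orientation: [1.66, 2.428, 0.38]
force: [-0.7, -0.5, -7.4]
opening: 0.0133
toe d,lat,h [11.7  4.9 50.7] tilt 17.84 yaw 21.28 roll -0.05 F [-0.7 -0.5 -7.4] T [-0.2   0.63 -0.02]
t 14.6 p [546.3 -62.8  98.6] left [  5.8  -3.4 -30.5] 0.3 n 1 F [-0.7 -0.5 -7.4] open 13.3
{"rotation": [[-0.2, -0.0, 0.3]], "offset": [[-5.2, -5.4, 30.4]], "fingers": [0]}
```

```bash

python3 -m jog '{"rotation":[[0,0,0.3],[0,0,0],[0,0,0]],"offset":[[-5,-5,16],[0,0,0],[0,0,0]],"fingers":[0,0,0]}'
cat > chk.py <<'E'
from h import *
import sys
def chk(name):
    s=sense(); i=get_image('side')
    m=R.from_rotvec(s['orientation']).as_matrix(); xp,yp,zp=m[:,1],m[:,0],-m[:,2]
    p=s['eef_pos']*1000-GZ*zp
    for a in(-60,60): print(a,pr('side',[(p+a*xp+b*yp+8*zp)/1000 for b in(50,-50)]).round(1).tolist())
    print('bedbolts',pr('side',[np.r_[BED,0]/1000+R.from_euler('z',BYAW,degrees=True).apply([x,y,z])/1000 for x,y,z in((-69,45,34),(-69,-45,34),(69,-45,21),(69,45,21))]).round(1).tolist())
    crop('side',240,180,75,60,10,name,i); where()
chk(sys.argv[1])
E
python3 chk.py s_in2; python3 -c "
from h import *
plan(toe(16,10,18),21,18,fingers=0,lin=45)"
```

```text
t: 14.98
eef_pos: [0.5503, -0.0658, 0.0858]
orientation: [1.661, 2.424, 0.385]
force: [0.1, 0.3, -7.6]
opening: 0.0136
-60 [[258.0, 216.3], [283.8, 227.3]]
60 [[273.6, 188.1], [299.0, 198.0]]
bedbolts [[257.0, 224.6], [280.0, 234.7], [297.5, 210.3], [275.6, 201.4]]
toe d,lat,h [14.4  0.8 37.7] tilt 18.06 yaw 21.16 roll -0.04 F [ 0.6 -0.1 -7. ] T [-0.27  0.61  0.02]
t 15.03 p [550.2 -65.8  85.8] left [  1.9  -0.3 -27.8] 0.2 n 1 F [ 0.6 -0.1 -7. ] open 14.0
{"rotation": [[0.1, -0.0, 0.2]], "offset": [[-0.9, -7.1, 26.9]], "fingers": [0]}
```

View pics/s_in2.png

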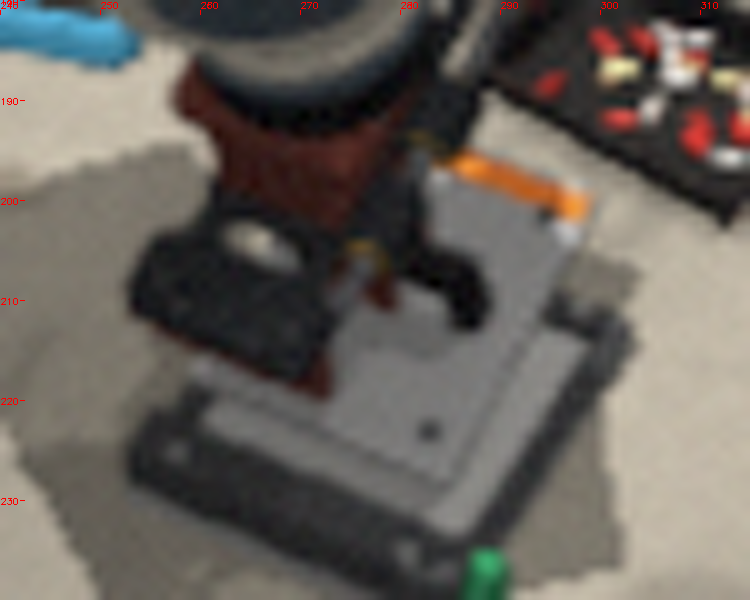

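The side view shows the toe's right corner at (284,227.5), against a prediction of (283.8,227.3). That's a good match, so I'm lowering.

```bash

python3 -m jog '{"rotation":[[0,0,0],[0,0,0],[0,0,0]],"offset":[[-2,-4,14],[0,-4,13],[0,0,0]],"fingers":[0,0,0]}'
python3 -c "
from h import *
where();plan(toe(17,0,18),21,18,fingers=0,lin=45)"
```

```text
t: 15.4
eef_pos: [0.5539, -0.0673, 0.0609]
orientation: [1.656, 2.42, 0.388]
force: [-0.5, -0.1, -6.3]
opening: 0.0138
toe d,lat,h [17.5 -2.1 12.6] tilt 18.34 yaw 21.27 roll -0.21 F [-0.5 -0.1 -6.3] T [-0.26  0.6  -0.  ]
t 15.4 p [553.9 -67.3  60.9] left [ -0.9   1.6 -12.9] 0.4 n 1 F [-0.5 -0.1 -6.3] open 13.8
{"rotation": [[0.3, 0.1, 0.3]], "offset": [[1.8, -4.3, 12.1]], "fingers": [0]}
```

```bash

python3 -m jog '{"rotation":[[0.2,0.1,0.3],[0,0,0],[0,0,0]],"offset":[[1.5,-2.5,6],[0,-0.7,2],[0,-0.3,1]],"fingers":[0,0,0]}'
python3 -c "
from h import *
where();plan(toe(17,0,18),21,18,fingers=0,lin=45)"
```

```text
t: 15.78
eef_pos: [0.5542, -0.0662, 0.0529]
orientation: [1.663, 2.418, 0.388]
force: [-0.1, -0.2, -7.7]
opening: 0.0138
toe d,lat,h [18.1 -0.8  4.6] tilt 18.29 yaw 20.97 roll -0.1 F [-0.1 -0.2 -7.7] T [-0.23  0.63 -0.02]
t 15.78 p [554.2 -66.2  52.9] left [-1.2  0.4 -4.8] 0.3 n 1 F [-0.1 -0.2 -7.7] open 13.8
{"rotation": [[0.3, 0.1, -0.0]], "offset": [[0.8, -2.4, 4.3]], "fingers": [0]}
```

```bash

python3 -m jog '{"rotation":[[0.2,0,0],[0,0,0],[0,0,0]],"offset":[[0.7,-1.5,2],[0,-0.4,1],[0,-0.3,1]],"fingers":[0,0,0]}'
python3 -c "
from h import *
where();plan(toe(17,0,18),21,18,fingers=0,lin=45)"
```

```text
t: 16.15
eef_pos: [0.5534, -0.0659, 0.0484]
orientation: [1.664, 2.419, 0.384]
force: [0.2, -0.1, -5.5]
opening: 0.0134
toe d,lat,h [17.3 -0.3  0.2] tilt 18.1 yaw 20.97 roll -0.12 F [ 0.2 -0.1 -5.5] T [-0.28  0.52  0.  ]
t 16.15 p [553.4 -65.9  48.4] left [-0.3  0.1 -0.3] 0.2 n 1 F [ 0.2 -0.1 -5.5] open 13.4
{"rotation": [[0.1, 0.1, -0.0]], "offset": [[0.2, -0.4, 0.2]], "fingers": [0]}
```

```bash

python3 -m jog '{"rotation":[[0,0,0],[0,0,0],[0,0,0],[0,0,0]],"offset":[[0,-4,-1],[0,-4,-1],[0,-3,-0.8],[0,0,0.3]],"fingers":[0,0,0,0]}'
python3 -c "
from h import *
where();plan(toe(4,0,18),21,18,fingers=0,lin=45)"
```

```text
t: 16.65
eef_pos: [0.5434, -0.0706, 0.0482]
orientation: [1.663, 2.417, 0.385]
force: [-0.1, 0.1, -4.1]
opening: 0.0137
toe d,lat,h [ 6.4 -1.  -0. ] tilt 18.23 yaw 20.95 roll -0.19 F [-0.1  0.1 -4.1] T [-0.1   0.69  0.04]
t 16.65 p [543.4 -70.6  48.2] left [-2.5  0.1 -0.2] 0.3 n 1 F [-0.1  0.1 -4.1] open 13.7
{"rotation": [[0.2, 0.2, -0.0]], "offset": [[1.0, -2.2, -0.6]], "fingers": [0]}
```

```bash

python3 -m jog '{"rotation":[[0.2,0.2,0],[0,0,0],[0,0,0]],"offset":[[1,-2,-0.6],[0,-0.5,0.3],[0,0,0.3]],"fingers":[0,0,0]}'
python3 chk.py s_in3
```

```text
t: 17.02
eef_pos: [0.5418, -0.0706, 0.0481]
orientation: [1.664, 2.42, 0.385]
force: [0.8, -0.1, -3.4]
opening: 0.0137
-60 [[257.1, 225.1], [282.4, 236.2]]
60 [[272.6, 197.1], [297.6, 207.2]]
bedbolts [[257.0, 224.6], [280.0, 234.7], [297.5, 210.3], [275.6, 201.4]]
toe d,lat,h [ 4.9 -0.5 -0.1] tilt 18.11 yaw 21.01 roll -0.06 F [ 1.1  0.4 -3.1] T [0.04 0.35 0.16]
```

View pics/s_in3.png

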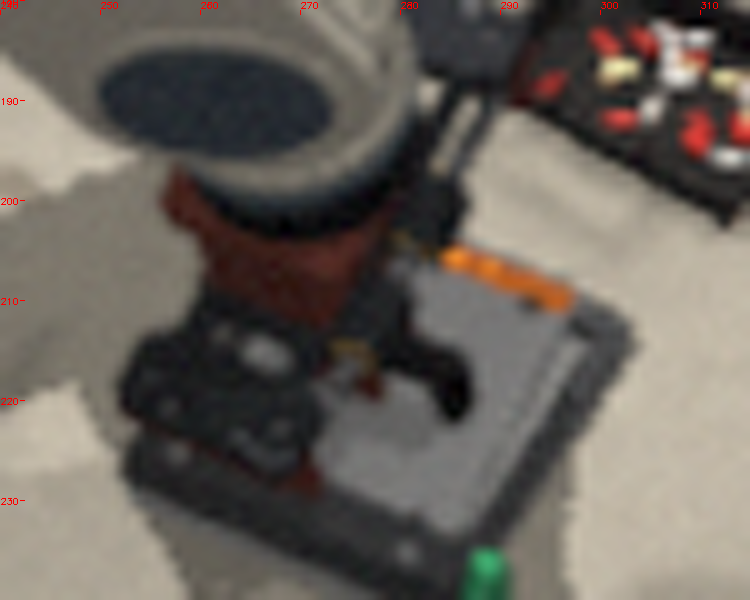

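The plain edge now runs under the roof edge, meeting it at about (286,233). I'll nudge it a bit deeper and then pivot.

```bash

python3 -m jog '{"rotation":[[0,0,0],[0,0,0]],"offset":[[0,-2,-0.4],[0,-0.3,0.3]],"fingers":[0,0]}'
python3 - <<'E'
from h import *
where()
for t in (16,14,12): plan(toe(3,0,t),21,t,fingers=0,N=1)
E
```

```text
t: 17.32
eef_pos: [0.5415, -0.0709, 0.0483]
orientation: [1.662, 2.419, 0.387]
force: [2.0, 2.6, -4.6]
opening: 0.0137
toe d,lat,h [ 4.6 -0.7  0.1] tilt 18.26 yaw 21.02 roll -0.09 F [ 2.   2.6 -4.6] T [0.39 0.24 0.2 ]
t 17.32 p [541.5 -70.9  48.3] left [-0.4  0.5 -2.1] 2.3 n 1 F [ 2.   2.6 -4.6] open 13.7
{"rotation": [[2.3, 0.1, 0.0]], "offset": [[0.6, -0.9, 1.9]], "fingers": [0]}
t 17.32 p [541.5 -70.9  48.3] left [ 0.7  0.9 -4. ] 4.3 n 1 F [ 2.   2.6 -4.6] open 13.7
{"rotation": [[4.3, 0.1, 0.0]], "offset": [[0.6, -0.3, 4.1]], "fingers": [0]}
t 17.32 p [541.5 -70.9  48.3] left [ 1.7  1.3 -5.9] 6.3 n 1 F [ 2.   2.6 -4.6] open 13.7
{"rotation": [[6.3, 0.1, 0.0]], "offset": [[0.6, 0.1, 6.2]], "fingers": [0]}
```

Light wall contact at an indicated d of 4.6 implies a true d of about 2.6, so the bed sits about 2 mm further out in x than fitted. I'll correct for that and pivot down.

```bash
sed -i 's/BED=np.array(\[548.0,-67.7\])/BED=np.array([549.8,-67.0])/' h.py
python3 - <<'E'
from h import *
where()
for t in (15.5,): plan(toe(3.2,0,t),21,t,fingers=0,N=2)
E
```

```text
toe d,lat,h [ 2.7 -0.7  0.1] tilt 18.26 yaw 21.02 roll -0.09 F [ 2.   2.6 -4.6] T [0.39 0.24 0.2 ]
t 17.32 p [541.5 -70.9  48.3] left [ 1.8  1.4 -2.6] 2.8 n 2 F [ 2.   2.6 -4.6] open 13.7
{"rotation": [[1.4, 0.0, 0.0], [1.4, 0.0, 0.0]], "offset": [[0.3, 0.7, 1.6], [0.3, 0.7, 1.6]], "fingers": [0, 0]}
```

```bash

python3 -m jog '{"rotation":[[1.4,0,0],[1.4,0,0],[1.4,0,0]],"offset":[[0.3,0.7,1.6],[0.3,0.6,1.5],[0,0.4,1.5]],"fingers":[0,0,0]}'
python3 - <<'E'
from h import *
where();plan(toe(3.2,0,12),21,12,fingers=0,N=2)
E
```

```text
t: 17.7
eef_pos: [0.5439, -0.0701, 0.0443]
orientation: [1.693, 2.461, 0.299]
force: [2.1, 0.9, -4.0]
opening: 0.0134
toe d,lat,h [ 2.6 -0.8 -0. ] tilt 13.94 yaw 20.97 roll -0.16 F [ 2.1  0.9 -4. ] T [ 0.03  0.2  -0.02]
t 17.7 p [543.9 -70.1  44.3] left [ 1.3  1.3 -1.8] 2.0 n 2 F [ 2.1  0.9 -4. ] open 13.4
{"rotation": [[1.0, 0.1, -0.0], [1.0, 0.1, -0.0]], "offset": [[0.4, 0.6, 1.1], [0.4, 0.6, 1.1]], "fingers": [0, 0]}
```

Tracking well, with light contact. Continuing.

```bash

python3 -m jog '{"rotation":[[1.4,0,0],[1.4,0,0],[1.4,0,0]],"offset":[[0.4,0.7,1.6],[0.3,0.6,1.6],[0,0.4,1.6]],"fingers":[0,0,0]}'
python3 - <<'E'
from h import *
where();plan(toe(3.2,0,8),21,8,fingers=0,N=1)
E
```

```text
t: 18.08
eef_pos: [0.5462, -0.0693, 0.0399]
orientation: [1.722, 2.501, 0.207]
force: [1.6, 0.5, -2.9]
opening: 0.0137
toe d,lat,h [ 2.7 -0.9 -0.3] tilt 9.63 yaw 20.92 roll -0.23 F [ 1.6  0.5 -2.9] T [ 0.02  0.35 -0.03]
t 18.07 p [546.2 -69.3  39.9] left [ 0.9  1.3 -1.3] 1.6 n 1 F [ 1.6  0.5 -2.9] open 13.7
{"rotation": [[1.6, 0.2, -0.1]], "offset": [[0.9, 1.0, 1.5]], "fingers": [0]}
```

```bash

python3 -m jog '{"rotation":[[1.4,0.1,0],[1.4,0.1,0],[1.4,0,0]],"offset":[[0.5,0.6,1.5],[0.4,0.4,1.4],[0,0.3,1.4]],"fingers":[0,0,0]}'
python3 - <<'E'
from h import *
where();plan(toe(3.2,0,4),21,4,fingers=0,N=1)
E
python3 chk.py s_in4
```

```text
t: 18.45
eef_pos: [0.5479, -0.0687, 0.0358]
orientation: [1.75, 2.541, 0.117]
force: [1.6, 0.7, -3.7]
opening: 0.014
toe d,lat,h [ 2.6 -0.8 -0.1] tilt 5.32 yaw 20.87 roll -0.09 F [ 1.6  0.7 -3.7] T [ 0.02  0.11 -0.04]
t 18.45 p [547.9 -68.7  35.8] left [ 0.8  1.2 -1.3] 1.3 n 1 F [ 1.6  0.7 -3.7] open 14.0
{"rotation": [[1.3, 0.1, -0.1]], "offset": [[0.9, 1.0, 1.4]], "fingers": [0]}
-60 [[257.4, 224.8], [282.7, 235.9]]
60 [[273.5, 200.7], [298.1, 210.7]]
bedbolts [[257.3, 224.3], [280.2, 234.3], [297.7, 210.0], [275.8, 201.1]]
toe d,lat,h [ 2.8 -0.7 -0.2] tilt 5.26 yaw 20.88 roll -0.09 F [ 1.1 -0.3 -3. ] T [-0.12  0.3   0.  ]
```

View pics/s_in4.png

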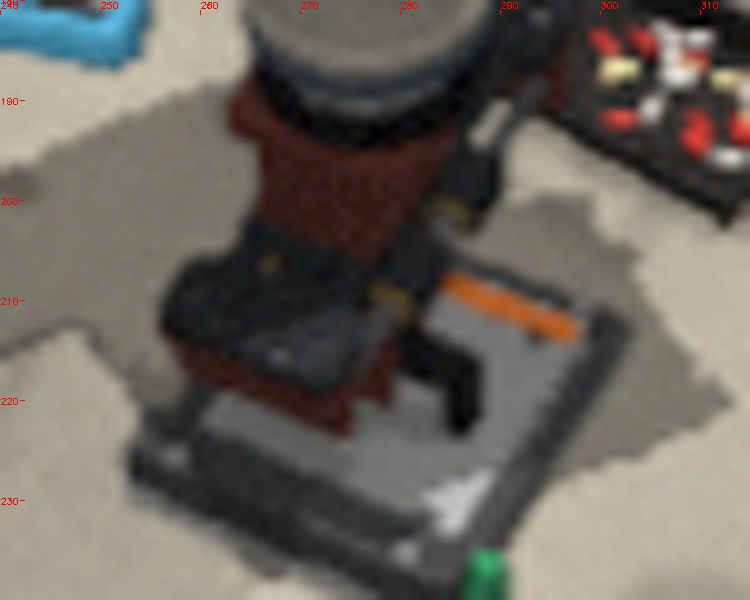

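The plate is nearly down inside the pocket, with its stripe edge at (283–297, 208–213) just inside the end stop. I'll finish the pivot.

```bash

python3 -m jog '{"rotation":[[1.4,0,0],[1.4,0,0]],"offset":[[0.6,0.4,1.4],[0.2,0.2,1.4]],"fingers":[0,0]}'
python3 -c "
from h import *
where();plan(toe(3.2,0,0),21,0,fingers=0,N=2)"
```

```text
t: 18.75
eef_pos: [0.5487, -0.0679, 0.0329]
orientation: [1.768, 2.566, 0.05]
force: [1.5, -0.8, -2.4]
opening: 0.0136
toe d,lat,h [ 2.4 -0.3  0. ] tilt 2.34 yaw 20.87 roll -0.13 F [ 1.5 -0.8 -2.4] T [-0.23  0.02  0.02]
t 18.75 p [548.7 -67.9  32.9] left [ 1.3  0.9 -2.5] 2.3 n 2 F [ 1.5 -0.8 -2.4] open 13.6
{"rotation": [[1.2, 0.1, -0.1], [1.2, 0.1, -0.1]], "offset": [[0.2, 0.7, 1.3], [0.2, 0.8, 1.3]], "fingers": [0, 0]}
```

```bash

python3 -m jog '{"rotation":[[1.2,0.1,0],[0.8,0,0],[0.3,0,0]],"offset":[[0.2,0.4,1.3],[0,0.2,1.0],[0,0,0.5]],"fingers":[0,0,0]}'
python3 -c "
from h import *
where();plan(toe(3.2,0,0),21,0,fingers=0,N=2)"
```

```text
t: 19.12
eef_pos: [0.5493, -0.0677, 0.0305]
orientation: [-1.781, -2.587, 0.005]
force: [-3.5, -1.6, 10.6]
opening: 0.0138
toe d,lat,h [ 2.2 -0.4  0.3] tilt -0.19 yaw 20.9 roll -0.04 F [-3.5 -1.6 10.6] T [-0.06  0.51  0.11]
t 19.12 p [549.3 -67.7  30.5] left [ 0.7  0.8 -0.1] 0.2 n 2 F [-3.5 -1.6 10.6] open 13.8
{"rotation": [[-0.1, 0.0, -0.0], [-0.1, 0.0, -0.0]], "offset": [[0.3, 0.5, 0.1], [0.3, 0.5, 0.1]], "fingers": [0, 0]}
```

Flat: TCP z is 30.5 (12 + 18.4), tilt is about 0, and the plate is seated. Release and withdraw.

```bash

python3 -m jog '{"rotation":[[0,0,0],[0,0,0],[0,0,0],[0,0,0],[0,0,0]],"offset":[[0,0,-0.3],[0,0,0],[0,0,-1],[0,0,-15],[0,0,-40]],"fingers":[0.3,0.45,0.5,0.5,0.5]}'
python3 -m jog '{"rotation":[[0,0,0],[0,0,0],[0,0,0],[0,0,0],[0,0,0]],"offset":[[0,0,-50],[0,0,-50],[0,0,-40],[50,0,0],[60,0,0]],"fingers":[0.5,0.5,0.5,0.5,0.5]}'
python3 -m jog '{"rotation":[[0,0,0],[0,0,0],[0,0,0],[0,0,0],[0,0,0]],"offset":[[60,0,0],[60,0,0],[60,0,0],[50,0,0],[0,0,0]],"fingers":[0.5,0.5,0.5,0.5,0.5]}'
python3 - <<'E'
from h import *
i=get_image('top');cv2.imwrite('pics/top_end.png',cv2.resize(i[:,:,::-1],None,fx=1.5,fy=1.5,interpolation=cv2.INTER_CUBIC)); crop('top',240,150,90,80,8,'t_bed9',i)
i=get_image('side');crop('side',240,185,120,90,6,'s_end',i)
E
```

```text
t: 19.75
eef_pos: [0.5472, -0.0667, 0.0867]
orientation: [-1.778, -2.581, 0.008]
force: [1.9, 0.9, 0.1]
opening: 0.0439
t: 20.38
eef_pos: [0.5118, 0.0356, 0.2402]
orientation: [1.788, 2.579, 0.002]
force: [-0.7, -0.1, -0.1]
opening: 0.0438
t: 21.0
eef_pos: [0.4269, 0.2601, 0.2461]
orientation: [1.782, 2.578, 0.014]
force: [-0.6, 0.2, -0.1]
opening: 0.0437
```

View pics/top_end.png

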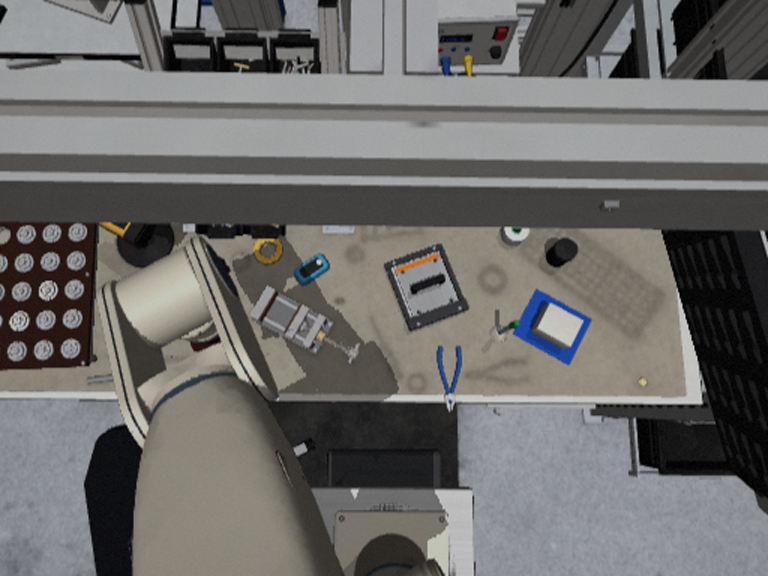

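View pics/t_bed9.png

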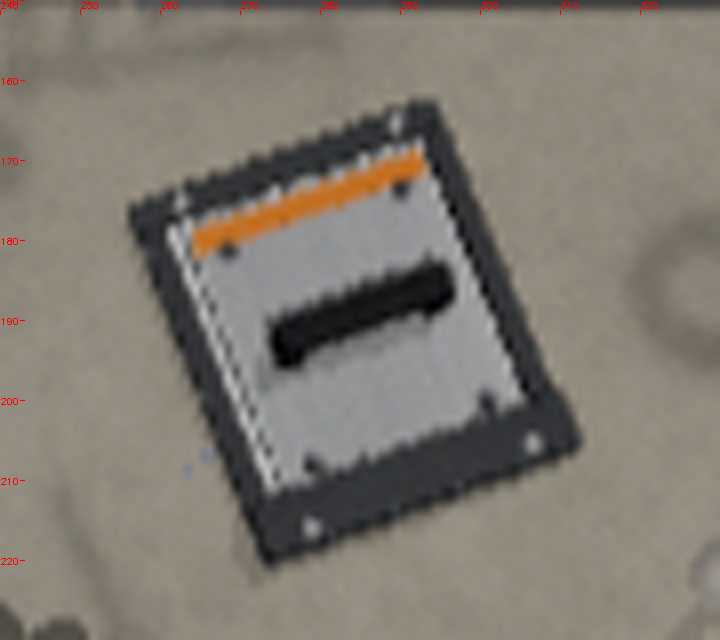

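View pics/s_end.png

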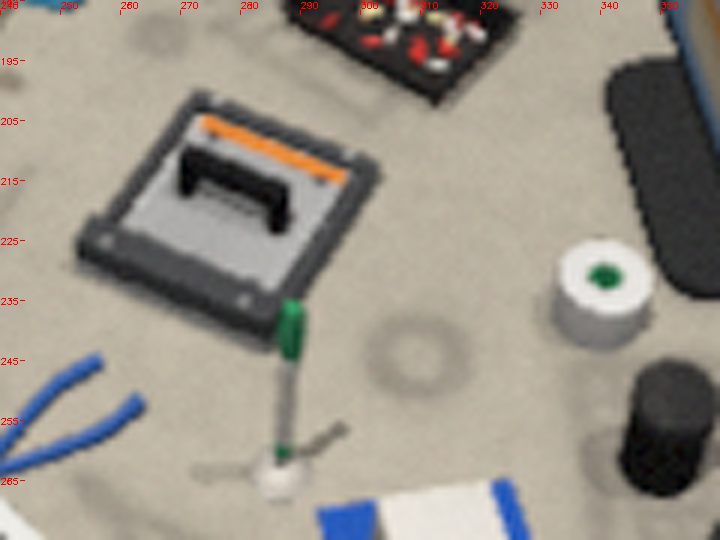

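The plate lies flat in the bed, tucked under the rail, with its stripe at the end-stop side. The bystanders look in place. Last check is the carton's centring.

```bash
python3 - <<'E'
from h import *
crop('top',330,185,80,60,10,'t_mat9'); crop('side',280,250,75,60,10,'s_mat9')
m=R.from_euler('z',-29,degrees=True)
for n in('top','side'): print(n,pr(n,[np.array([.4696,-.3295,0])+m.apply([a*.03,b*.0375,.053]) for a,b in((-1,1),(-1,-1),(1,-1),(1,1))]).round(1).tolist())
E
```

```text
top [[357.1, 217.3], [379.9, 229.8], [388.6, 212.2], [366.0, 200.0]]
side [[302.5, 266.5], [308.9, 287.7], [328.3, 284.3], [321.1, 263.4]]
```

View pics/t_mat9.png

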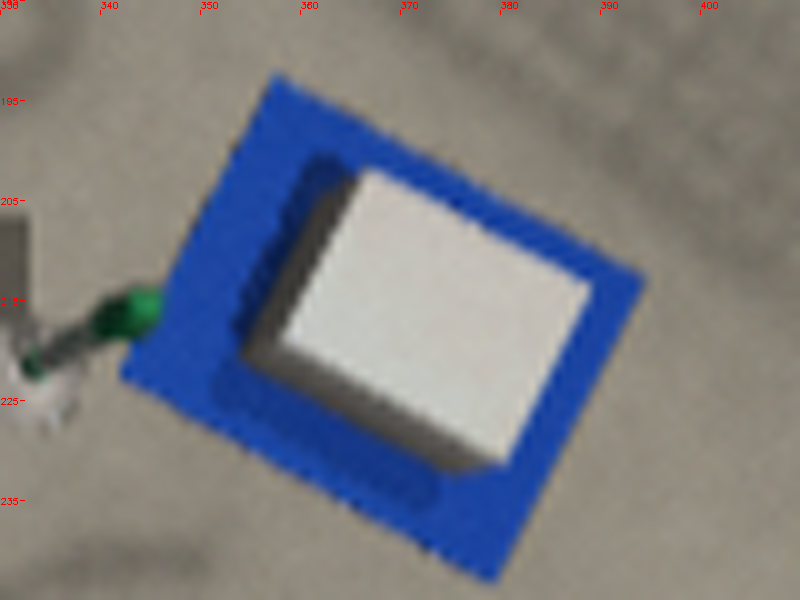

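View pics/s_mat9.png

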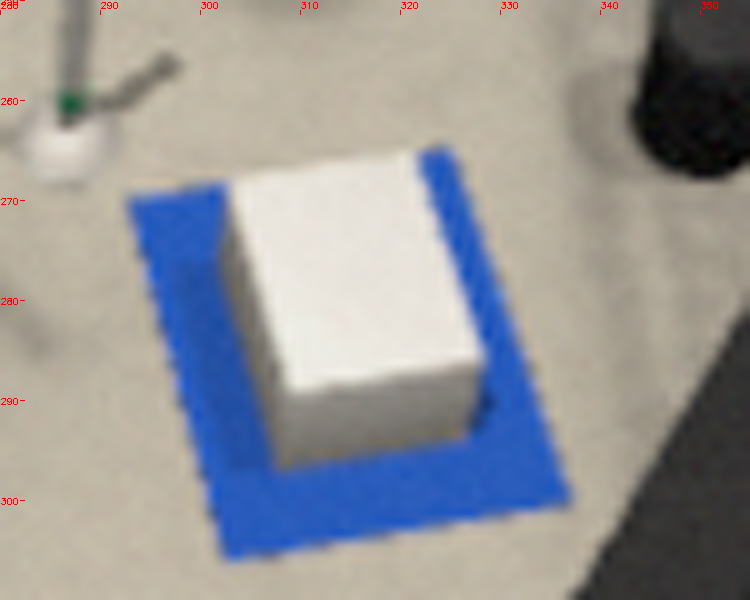

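```bash
python3 -c "
from workcell import *
print(finish_job(), sense()['t'])"
```

```text
the job is handed in; nothing more can be done
the job is handed in; nothing more can be done
```

The job is done and handed in at about 21 s of the 64 s allowed; no verdict was reported.

- **Carton:** I lifted it out of the bed and stood it upright on the mat, roughly aligned with the mat's edges. In the last pictures it sits about 3–4 mm off the mat's exact centre.
- **Cover plate:** I gripped it by the handle and tilted it about 18° (0.32 rad). I then set the plain edge on the floor, slid it under the hook rail until it lightly touched the wall, and pivoted it down in small steps. I let go only once it was flat.
- **Fit:** At release the measured tilt was −0.2° and the height matched a seated plate. The last pictures show it lying flat inside the pocket, stripe away from the rail, with a wider gap along one side guide than the other.
- **Forces:** The highest readings I saw, taken at the end of each move, were about 13 N at the wrist.
- **Bystanders:** The reel, jar, brush, blue pliers, strap box, tape and tray look unmoved in the last pictures. The arm blocked the top view of the red cutters at the end, so I did not check them again, but I never worked close to them.
- **Disagreement:** Touching the rail wall showed the bed about 2 mm further from the robot than my camera fit. I corrected for that before the pivot.

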